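Lift the parts canister out of the cleaner's well with the lifting hook

TASK

Take the red-handled lifting hook off its fork rack, catch the brass bail of the parts canister with it, and draw the canister up out of the deep well of the bench cleaner. Stand the canister gently and upright in the grey drying tray, unhook it, and hang the hook back on its rack. Do not touch the canister with the gripper, and leave the other things on the bench where they are.

Things in the scene. Friction and masses are not known exactly. Their poses are not given: they have to be found in the camera images.
- hook: Lifting hook, 80 g, hangs upright in the rack. Origin: on the shank axis, underside of its collar (steel disc 34 mm across, 4 mm thick); z up through the red handle, 16 x 16 mm square with sides along x and y, z = 4 to 54 mm. Below, a round shank 5 mm thick runs down 95 mm to a J of the same wire: it turns to the hook's own -x, its tip rising there with its axis at x = -12 mm; 7 mm clear gap.
- hook_saddle (a point): The middle of the J's inside bottom, where a caught loop rests: 6 mm to the hook's -x from the shank axis, at z = -92.5 mm of the hook. The wire's underside is 5 mm below it, the top of the tip 8 mm above it.
- canister: Parts canister, about 140 g (varies): round aluminium can with flat blue lid, 55 mm across, lid top 32 mm above its origin (centre of its underside); z up. A rigid arched brass bail of 4 mm wire stands on the lid in the canister's own y-z plane, so a hook enters it along the canister's x, from either side. Starts on the floor of the cleaner's well, within 3 mm of its axis, yaw within 0.5 rad of the cleaner's.
- bail (a point): Underside of the top of the bail's arch, on the canister's axis, 58 mm above its underside (26 mm above the lid). The wire's top is 4 mm higher. The bail is 34 mm wide outside and 26 mm inside, along the canister's y; legs straight for 13 mm above the lid, then a half circle.
- cleaner: White bench cleaner (dry, switched off), fixed, 124 x 124 mm. Origin at the centre of its underside; z up, its control panel faces its -x. In its top is a vertical round well, 62 mm in bore, on its axis: floor 15 mm, top face 115 mm and the mouth's steel rim (72 mm across) 118 mm above the bench.
- rack: Dark steel fork rack, fixed, base plate 100 x 80 x 10 mm, origin at the centre of its underside, z up. A post 122 mm high, 40 mm wide, front face at x = +28 mm, carries two round prongs, 8 mm thick, towards the rack's -x at y = +11 and -11 mm (14 mm clear between). The hook's collar rests on them, shank between, J's tip to the rack's -x (within 0.1 rad).
- rack_seat (a point): Midway between the prongs at the height of their top, 122 mm above the bench: the hook's origin lies here when it hangs properly. The prongs' ends, 30 mm from here on the rack's -x side, are turned up 8 mm above the prongs' top, so the collar must be raised 10 mm or more to go in or out towards -x.
- tray: Grey drying tray, fixed, open shallow box 130 x 130 x 14 mm with 5 mm walls and a 5 mm floor; origin at the centre of its underside, z up. The canister's underside is 5 mm above the tray's origin when it stands in it.
- powder_jar: Bystander, loose: orange powder jar with black cap, 46 mm across, 62 mm high; origin at the centre of its underside.
- wax_block: Bystander, loose: green wax block 50 x 90 x 24 mm; origin at the centre of its underside.
- eraser: Bystander, loose: blue-sleeved eraser 23 x 52 x 12 mm; origin at the centre of its underside.
- wax_ring: Bystander, loose: green wax ring 30 mm across, 10 mm high; origin at the centre of its underside.
Things that resemble listed ones, but are neither listed nor needed, are in the scene too. Several things have the shape of the rack; the one meant has the colours described above.

How it is judged:
By the outcome, as a careful person would: the job done as asked, in the order asked, and still so for the second after the job is handed in, with the robot touching nothing.
It also fails if it takes over 64 s, if anything falls off the work surface, if the arm or the gripper's body presses on something with over 40 N, if the wrist force passes 120 N, or if a joint passes its speed limit or range.

ROBOT

A 6-joint arm with a two-finger parallel gripper is mounted at the origin on a cart in front of the work surface, level with it; the furniture and walls round the work are solid. World frame = base frame: x ahead of the robot, y to its left, z up, the work surface at z = 0. Lengths are in m, angles in rad, forces in N, time in s.
With the tool pointing down it reaches from about 0.325 to 0.85 m from the base axis. Payload 4.4 kg.
Tool frame: the origin (TCP) lies at the very end of the fingers, on their centre line; the grasp point (between the pads) lies 19 mm behind it; x points along the fingers, z is the direction in which the jaws open and shut, and the axes are right-handed (so a half turn about x gives the same grasp; the last joint's range is limited). The gripper opens to 94 mm and grips with 3 to 60 N. Pads are 16 mm wide; open, the fingers measure 119 mm over their backs; the gripper's body (75 mm by 177 mm) begins 78 mm behind the grasp point.
Start: joints at [-1.343, 0.207, 1.542, -0, 1.393, -0.15], TCP at [0.213, -0.534, 0.205] pointing down, gripper open.
Joint ranges: [-2.73, 2.73], [-0.86, 2.22], [0.23, 2.46], [-1.11, 4.25], [0.08, 2.63], [-2.82, 2.82]. Speed limits (rad/s): [2.79, 2.79, 3.14, 3.14, 3.14, 3.14].

INTERFACE

Orientations are given as a unit quaternion [x, y, z, w].
In Python, from cell import arm, vision, ticket gives the robot as it stands.
- The arm moves only by the shell command python3 -m creep 'ROWS' [FORCE]. ROWS is JSON, a list of rows, each an object of numbers: "dx", "dy", "dz": the shift along the tool's x, y, z in cm; "rx", "ry", "rz": the turn, a rotation vector about the tool's x, y, z in units of 6 degrees (1.0 is 6 degrees); "fingers": the closure, from 0 (fully open) to 1 (shut). In form: [{"dx": .., "dy": .., "dz": .., "rx": .., "ry": .., "rz": .., "fingers": ..}, ...]. A call has 1 to 10 rows; each row shifts and turns the pose as measured when the row begins, along the tool's axes as they then stand; what a row does not reach is not made up. A row lasts 1/12 s, in which the tool goes at most 41.7 mm and 7.16 degrees, less where a joint would pass 70% of its speed; a pose out of reach is approached as far as the arm can. A call is refused whole if a number of a shift passes 4.17 or a number of a turn 1, either way. A call with a gripper value outside its range is refused whole. The fingers move at their own pace and stop on an object; FORCE is the grip in N (left out, the last holds). Time passes only in rows, so rows that do not move let the fingers close. It gives the time, the measured TCP pose, the force and the opening at its end, in the units of the state.
- arm.read_state(): the state, without advancing time (a new reading comes with each control period).
- vision.get_image(name): name is "scene" or "top" or "wrist"; returns a dict with "img" (384x512x3 uint8, red, green, blue), "fx", "fy", "cx", "cy" (pixels), "dist" ([k1, k2, p1, p2, k3] as OpenCV has them; the pictures are not rectified), "origin" and "attitude" of the camera in the world; the wrist camera has in their place "T_tool_cam" (4x4, takes a point from camera to tool coordinates, whose origin is the TCP and whose axes are the tool frame's). Camera axes: x right, y up, looking along -z (the intrinsics and any distortion apply to the point x, -y, -z); pixel columns grow to the right and rows downward; lengths in m; the calibration is good to about 2 mm. A picture is of the moment at which its call begins: read the wrist's pose just before it. There is no depth.
- ticket.job_done(): hands the job in, once; it reports no verdict.
The state is a dict: "time_s": time; "joints": joint angles; "dq": joint speeds; "joint_torque": joint torques, N m; "eef_pos": TCP position; "orientation": TCP orientation; "ft_force": force on the tool from outside, world axes, zero at the start; "ft_torque": the same for the moment, N m; "grip_width": finger opening in m.
Only numpy, scipy, OpenCV 4.12 (cv2) and the standard library are available. Lean on these libraries where they do the work, as an engineer would, in place of code of your own. Each camera call takes 0.05 s, during which the arm holds its last target.

## Working session

There is one attempt and no reset: what is moved stays moved. The work goes in short steps, Python scripts to look and compute and a shell command to move; the robot and the scene stay as the last step left them, time stands still between calls to the robot, and variables do not carry over. Pictures are saved under pics/ and viewed, and the job is handed in when it is done.

```bash
ls; mkdir -p pics; python3 - <<'E'
from cell import arm, vision
import cv2, numpy as np
print(arm.read_state())
for n in ("scene","top","wrist"):
    d=vision.get_image(n)
    cv2.imwrite(f"pics/{n}0.png",d["img"][:,:,::-1]); print({k:v for k,v in d.items() if k!="img"})
E
```

```text
pics
{'time_s': 0.0, 'joints': array([-1.34250666e+00,  2.07407428e-01,  1.54292193e+00, -1.72094263e-05,
        1.39351917e+00, -1.50523644e-01]), 'dq': array([ 0.00103514, -0.00077221, -0.00088041,  0.00069152, -0.00050514,
        0.00138595]), 'joint_torque': array([ 7.66423436e-04, -3.70875978e+01, -2.81416941e+01,  6.98786206e-02,
        3.60008958e-02, -1.74857441e-04]), 'eef_pos': array([ 0.21243304, -0.53345509,  0.20431316]), 'orientation': array([ 0.39745604,  0.58578592, -0.39638159,  0.58460686]), 'ft_force': array([-0.07538101, -0.01481452, -0.65289384]), 'ft_torque': array([0.01648376, 0.00102927, 0.02448751]), 'grip_width': 0.094101027472132}
{'fx': 453.86561853041496, 'fy': 453.86561853041496, 'cx': 251.71244092506979, 'cy': 191.59932781326864, 'dist': array([0.02924498, 0.        , 0.        , 0.        , 0.        ]), 'origin': array([-0.0725853 ,  0.68788256,  0.94093754]), 'attitude': array([-0.14980785,  0.36947924,  0.84016443, -0.36764988])}
{'fx': 470.3306124590814, 'fy': 470.3306124590814, 'cx': 242.62601129461302, 'cy': 194.01885643077625, 'dist': array([-0.01008621,  0.        ,  0.        ,  0.        ,  0.        ]), 'origin': array([0.43547492, 0.04950379, 1.49223795]), 'attitude': array([ 0.03597851, -0.03528013, -0.69910846,  0.71323784])}
{'fx': 305.67238601099075, 'fy': 305.67238601099075, 'cx': 247.2028352469199, 'cy': 193.93237507055545, 'dist': array([0.01548299, 0.        , 0.        , 0.        , 0.        ]), 'T_tool_cam': array([[ 1.40489457e-03,  2.52363514e-01, -9.67631481e-01,
        -1.78962225e-01],
       [ 1.41896798e-04,  9.67632376e-01,  2.52363953e-01,
         7.41167265e-02],
       [ 9.99999003e-01, -4.91848555e-04,  1.32361189e-03,
         1.03992034e-03],
       [ 0.00000000e+00,  0.00000000e+00,  0.00000000e+00,
         1.00000000e+00]])}
```

View pics/scene0.png

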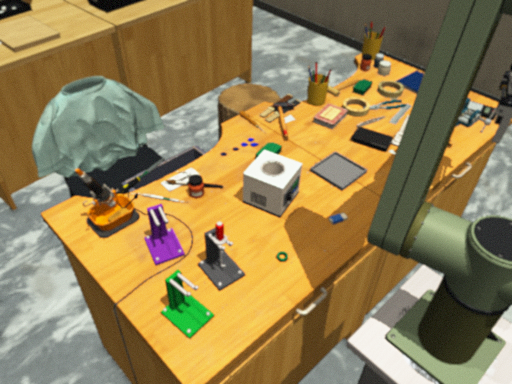

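View pics/top0.png

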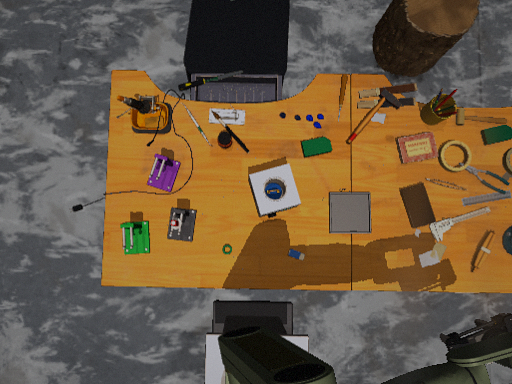

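View pics/wrist0.png

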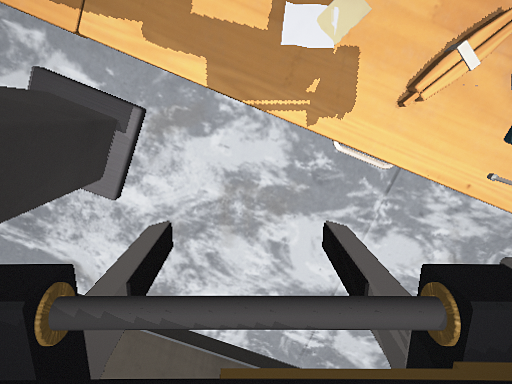

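The scene view shows the red-handled hook at scene (220,232), on the dark rack at (220,265). Candidates in the top view are:
- **Dark rack:** (182,223), carries the red handle, so I choose this one.
- **Purple rack:** (164,172), wrong colour.
- **Green rack:** (136,237), wrong colour.

The cleaner is at (274,189) and the tray at (350,212). I'll check close crops next.

```bash
cat > h.py <<'E'
import numpy as np, cv2
from scipy.spatial.transform import Rotation as R
from cell import arm, vision
def cam(name):
    s=arm.read_state(); d=vision.get_image(name)
    if 'origin' in d:
        Rm=R.from_quat(d['attitude']).as_matrix(); o=np.array(d['origin'])
    else:
        T=d['T_tool_cam']; Rt=R.from_quat(s['orientation']).as_matrix()
        Rm=Rt@T[:3,:3]; o=np.array(s['eef_pos'])+Rt@T[:3,3]
    d['R']=Rm@np.diag([1,-1,-1]); d['o']=o
    d['K']=np.array([[d['fx'],0,d['cx']],[0,d['fy'],d['cy']],[0,0,1.]])
    return d
def proj(d,P):
    P=np.atleast_2d(P).astype(float); q=(P-d['o'])@d['R']
    return cv2.projectPoints(q.reshape(-1,1,3),np.zeros(3),np.zeros(3),d['K'],d['dist'])[0].reshape(-1,2)
def rays(d,uv):
    n=cv2.undistortPoints(np.array(uv,float).reshape(-1,1,2),d['K'],d['dist']).reshape(-1,2)
    v=np.c_[n,np.ones(len(n))]@d['R'].T
    return v/np.linalg.norm(v,axis=1)[:,None]
def onz(d,uv,z):
    v=rays(d,uv); return d['o']+v*((z-d['o'][2])/v[:,2])[:,None]
def crop(d,name,x0,y0,w,h,s):
    cv2.imwrite(f'pics/{name}.png',cv2.resize(d['img'][y0:y0+h,x0:x0+w,::-1],None,fx=s,fy=s,interpolation=cv2.INTER_NEAREST))
E
python3 - <<'E'
from h import *
d=cam('top'); crop(d,'t1',150,150,240,110,3)
cv2.imwrite('pics/t2.png',np.hstack([cv2.resize(d['img'][195:250,155:210,::-1],(390,390),interpolation=0),cv2.resize(d['img'][155:220,242:307,::-1],(390,390),interpolation=0)]))
d=cam('scene'); crop(d,'s1',190,140,190,150,4)
E
```

```text
(no output)
```

View pics/t1.png

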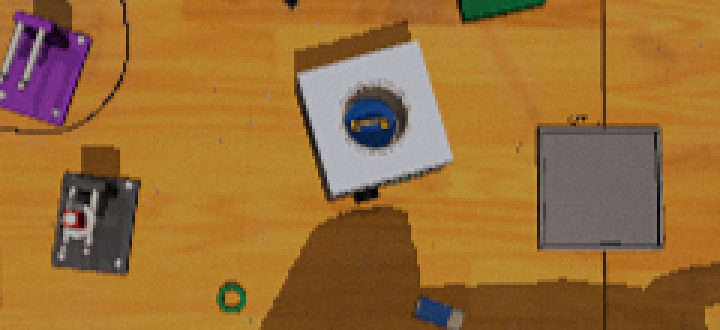

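View pics/t2.png

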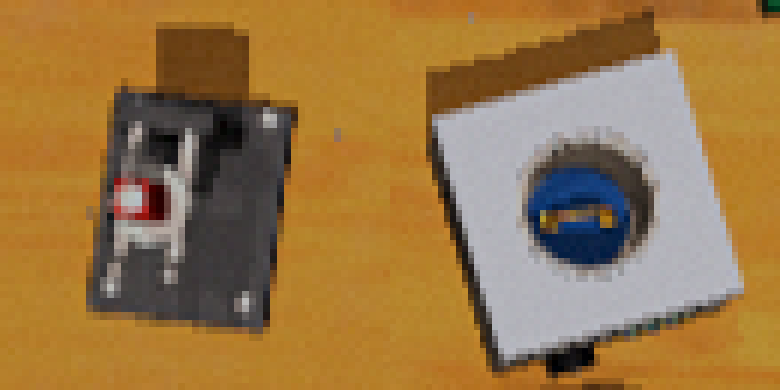

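View pics/s1.png

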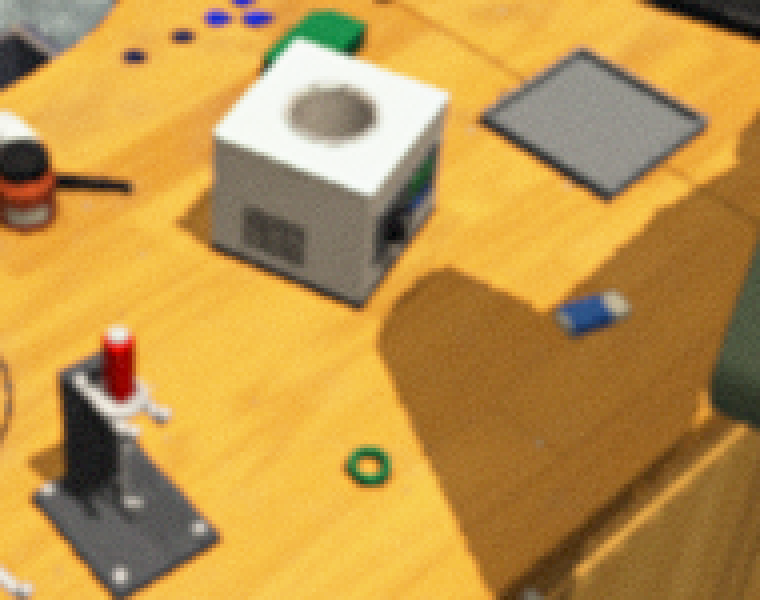

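The crops confirm the choice: the red handle at top (173,222) stands on the prongs of the dark rack, with the prongs pointing towards the robot (image down). The bail lies almost along world y inside the well at top (273,190). Next I'll measure by mask and contour.

```bash
python3 - <<'E'
from h import *
np.set_printoptions(precision=4,suppress=True)
d=cam('top'); im=d['img'].astype(int); s=cam('scene'); si=s['img'].astype(int)
def quad(mask,roi):
    m=np.zeros(mask.shape,np.uint8);x,y,w,h=roi;m[y:y+h,x:x+w]=mask[y:y+h,x:x+w]
    m=cv2.morphologyEx(m,cv2.MORPH_OPEN,np.ones((2,2),np.uint8))
    c=max(cv2.findContours(m,0,1)[0],key=cv2.contourArea)
    return c,cv2.minAreaRect(c)
# cleaner top
c,r=quad(((im.min(2)>185)).astype(np.uint8),(240,155,70,70)); P=onz(d,cv2.boxPoints(r),.115); print('cleaner',r,P[:,:2],P.mean(0)); e=P[1]-P[0];print(np.linalg.norm(P[1]-P[0]),np.linalg.norm(P[2]-P[1]),np.degrees(np.arctan2(e[1],e[0])))
# tray
g=(abs(im[:,:,0]-im[:,:,2])<25)&(im[:,:,0]<170)&(im[:,:,0]>70)
c,r=quad(g.astype(np.uint8),(315,180,70,65)); P=onz(d,cv2.boxPoints(r),.014); print('tray',r,P[:,:2],P.mean(0)); e=P[1]-P[0];print(np.linalg.norm(e),np.linalg.norm(P[2]-P[1]),np.degrees(np.arctan2(e[1],e[0])))
# blue lid
b=(im[:,:,2]>im[:,:,0]+40)
c,r=quad(b.astype(np.uint8),(255,170,35,35)); (u,v),rad=cv2.minEnclosingCircle(c); print('lid',u,v,rad,onz(d,[(u,v)],.047))
y,x=np.nonzero((im[:,:,0]>im[:,:,2]+50)[178:203,262:287]); print('brass',[(a+262,b_+178) for a,b_ in zip(x,y)])
# rack: base
g=(im.max(2)<110)&(abs(im[:,:,0]-im[:,:,2])<25)
c,r=quad(g.astype(np.uint8),(160,200,50,50)); P=onz(d,cv2.boxPoints(r),.010); print('rack',r,P[:,:2],P.mean(0)); e=P[1]-P[0];print(np.linalg.norm(e),np.linalg.norm(P[2]-P[1]),np.degrees(np.arctan2(e[1],e[0])))
# red
y,x=np.nonzero(((im[:,:,0]>im[:,:,1]*2)&(im[:,:,1]<90)&(im[:,:,0]>90))[212:235,165:190]); print('red top',[(a+165,b_+212) for a,b_ in zip(x,y)])
m=((si[:,:,0]>si[:,:,1]*2)&(si[:,:,1]<80)&(si[:,:,0]>90)); y,x=np.nonzero(m[215:250,205:235]); print('red scene',x.min()+205,x.max()+205,y.min()+215,y.max()+215)
# handle top guess centre
print(onz(d,[(155+133/390*55-.5,195+197/390*55-.5)],.176))
E
```

```text
Traceback (most recent call last):
ValueError: max() iterable argument is empty
```

```bash
cat > m.py <<'E'
from h import *
np.set_printoptions(precision=4,suppress=True)
d=cam('top'); im=d['img'].astype(int); s=cam('scene'); si=s['img'].astype(int)
def quad(mask,roi):
    m=np.zeros(mask.shape,np.uint8);x,y,w,h=roi;m[y:y+h,x:x+w]=mask[y:y+h,x:x+w]
    m=cv2.morphologyEx(m,cv2.MORPH_OPEN,np.ones((2,2),np.uint8))
    c=max(cv2.findContours(m,0,1)[0],key=cv2.contourArea)
    return c,cv2.minAreaRect(c)
def rep(n,r,z):
    P=onz(d,cv2.boxPoints(r),z); e=P[1]-P[0]; f=P[2]-P[1]
    print(n,r,P.mean(0),np.linalg.norm(e),np.linalg.norm(f),np.degrees(np.arctan2(e[1],e[0])))
print(im[165,270],im[205,290])
rep('cleaner',quad(((im.min(2)>140)).astype(np.uint8),(240,155,70,70))[1],.115)
g=(abs(im[:,:,0]-im[:,:,2])<25)&(im[:,:,0]<170)&(im[:,:,0]>40)
rep('tray',quad(g.astype(np.uint8),(315,180,70,65))[1],.014)
b=(im[:,:,2]>im[:,:,0]+40)
c,r=quad(b.astype(np.uint8),(255,170,35,35)); (u,v),rad=cv2.minEnclosingCircle(c); print('lid',u,v,rad,onz(d,[(u,v)],.047))
y,x=np.nonzero((im[:,:,0]>im[:,:,2]+30)[183:198,264:283]); print('brass',[(a+264,b_+183) for a,b_ in zip(x,y)])
g=(im.max(2)<125)&(abs(im[:,:,0]-im[:,:,2])<25)
rep('rack',quad(g.astype(np.uint8),(160,200,50,50))[1],.010)
y,x=np.nonzero(((im[:,:,0]>im[:,:,1]*1.7)&(im[:,:,2]<90)&(im[:,:,1]<70))[212:235,165:190]); print('red top',[(a+165,b_+212) for a,b_ in zip(x,y)])
m=((si[:,:,0]>si[:,:,1]*2)&(si[:,:,1]<80)&(si[:,:,0]>90)); y,x=np.nonzero(m[215:250,205:235]); print('red scene',x.min()+205,x.max()+205,y.min()+215,y.max()+215)
print('hook top',onz(d,[(155+133/390*55-.5,195+197/390*55-.5)],.176))
E
python3 m.py
```

```text
[111  71  27] [184 184 191]
cleaner ((275.6415100097656, 189.74526977539062), (41.89496994018555, 41.75760269165039), 74.05460357666016) [ 0.5897 -0.0447  0.115 ] 0.12386172674535666 0.12405925491965512 -72.77360278650292
tray ((350.5, 213.0), (40.0, 41.0), 90.0) [ 0.532  -0.2883  0.014 ] 0.1297587137706051 0.12612744893332406 -88.85300188295594
lid 274.0 191.5 8.500100135803223 [[ 0.5914 -0.0444  0.047 ]]
brass [(np.int64(264), np.int64(186)), (np.int64(264), np.int64(187)), (np.int64(277), np.int64(189)), (np.int64(267), np.int64(190)), (np.int64(268), np.int64(190)), (np.int64(269), np.int64(190)), (np.int64(270), np.int64(190)), (np.int64(271), np.int64(190)), (np.int64(272), np.int64(190)), (np.int64(273), np.int64(190)), (np.int64(274), np.int64(190)), (np.int64(275), np.int64(190)), (np.int64(276), np.int64(190)), (np.int64(277), np.int64(190)), (np.int64(278), np.int64(190)), (np.int64(267), np.int64(191)), (np.int64(268), np.int64(191)), (np.int64(269), np.int64(191)), (np.int64(270), np.int64(191)), (np.int64(271), np.int64(191)), (np.int64(272), np.int64(191)), (np.int64(2
[... 538 characters left out ...]
[(np.int64(187), np.int64(213)), (np.int64(171), np.int64(220)), (np.int64(174), np.int64(220)), (np.int64(175), np.int64(220)), (np.int64(175), np.int64(221)), (np.int64(176), np.int64(221)), (np.int64(177), np.int64(221)), (np.int64(176), np.int64(222)), (np.int64(177), np.int64(222)), (np.int64(176), np.int64(223)), (np.int64(177), np.int64(223)), (np.int64(171), np.int64(224)), (np.int64(175), np.int64(224)), (np.int64(176), np.int64(224)), (np.int64(177), np.int64(224)), (np.int64(173), np.int64(225)), (np.int64(174), np.int64(225)), (np.int64(175), np.int64(225)), (np.int64(176), np.int64(225)), (np.int64(177), np.int64(225))]
red scene 216 222 225 239
hook top [[0.4853 0.2445 0.176 ]]
```

```bash
cat > plan.py <<'E'
# python3 plan.py x y z yawdeg(jaw axis dir) : prints total shift in tool cm and turn units from current pose
import sys
from h import *
np.set_printoptions(precision=3,suppress=True)
s=arm.read_state(); Rt=R.from_quat(s['orientation'])
print('t',s['time_s'],'pos',s['eef_pos'],'z',Rt.as_matrix()[:,2],'x',Rt.as_matrix()[:,0],'yaw',np.degrees(np.arctan2(Rt.as_matrix()[1,2],Rt.as_matrix()[0,2])),'F',s['ft_force'],'w',s['grip_width'],'q',s['joints'])
if len(sys.argv)>1:
    x,y,z,ps=map(float,sys.argv[1:5]); c,n=np.cos(np.radians(ps)),np.sin(np.radians(ps))
    X=np.array([0,0,-1.]);Z=np.array([c,n,0]);M=np.c_[X,np.cross(Z,X),Z]
    print('shift cm',Rt.inv().apply(np.array([x,y,z])-s['eef_pos'])*100,'turn',np.degrees((Rt.inv()*R.from_matrix(M)).as_rotvec())/6)
    print('shift in level target frame',M.T@(np.array([x,y,z])-s['eef_pos'])*100)
E
python3 plan.py 0.52 -0.045 0.25 90;python3 plan.py 0.52 -0.045 0.25 -90
python3 - <<'E'
from h import *
s=arm.read_state();print(R.from_quat(s['orientation']).as_matrix())
E
```

```text
t 0.45 pos [ 0.213 -0.534  0.205] z [ 0.37  -0.929 -0.   ] x [-0.  0. -1.] yaw -68.29666576838507 F [-0.22  -0.053  0.543] w 0.09404376593904396 q [-1.343  0.207  1.542  0.     1.393 -0.151]
shift cm [ -4.457  46.65  -34.084] turn [-26.383   0.     -0.003]
shift in level target frame [ -4.465 -30.738  48.918]
t 0.45 pos [ 0.213 -0.534  0.205] z [ 0.37  -0.929 -0.   ] x [-0.  0. -1.] yaw -68.29666576838507 F [-0.22  -0.053  0.543] w 0.09404376593904396 q [-1.343  0.207  1.542  0.     1.393 -0.151]
shift cm [ -4.457  46.65  -34.084] turn [ 3.617 -0.002 -0.   ]
shift in level target frame [ -4.465  30.738 -48.918]
[[-3.24210161e-05  9.29111055e-01  3.69800819e-01]
 [ 1.89512735e-04  3.69800819e-01 -9.29111037e-01]
 [-9.99999982e-01  3.99592407e-05 -1.88067695e-04]]
```

```bash
python3 -m creep '[{"dx":-0.6,"rx":-1},{"dx":-0.6,"rx":-1},{"dx":-0.6,"rx":-1},{"dx":-0.6,"rx":-1},{"dx":-0.6,"rx":-1},{"dx":-0.6,"rx":-1},{"dx":-0.6,"rx":-1},{"dx":-0.6,"rx":-1},{"dx":-0.6,"rx":-1},{"dx":-0.6,"rx":-1}]'; python3 plan.py 0.59 -0.12 0.26 -5
```

```text
t 0.45 pos [ 0.213 -0.534  0.205] z [ 0.37  -0.929 -0.   ] x [-0.  0. -1.] yaw -68.29666576838507 F [-0.22  -0.053  0.543] w 0.09404376593904396 q [-1.343  0.207  1.542  0.     1.393 -0.151]
shift cm [ -5.458  50.38  -24.527] turn [-10.549  -0.001  -0.001]
shift in level target frame [-5.465 44.55  33.985]invalid input
```

```bash
python3 -m creep '[{"dx":-0.6,"dy":0,"dz":0,"rx":-1,"ry":0,"rz":0,"fingers":0},{"dx":-0.6,"dy":0,"dz":0,"rx":-1,"ry":0,"rz":0,"fingers":0},{"dx":-0.6,"dy":0,"dz":0,"rx":-1,"ry":0,"rz":0,"fingers":0},{"dx":-0.6,"dy":0,"dz":0,"rx":-1,"ry":0,"rz":0,"fingers":0},{"dx":-0.6,"dy":0,"dz":0,"rx":-1,"ry":0,"rz":0,"fingers":0}]'; python3 plan.py 0.59 -0.12 0.26 -5
```

```text
time_s: 0.87
eef_pos: [0.2123, -0.5327, 0.2342]
orientation: [0.226, 0.671, -0.223, 0.67]
ft_force: [0.0, -0.1, -0.4]
grip_width: 0.094
t 0.8667 pos [ 0.212 -0.533  0.234] z [ 0.799 -0.602 -0.004] x [-0.001  0.005 -1.   ] yaw -36.99144599555443 F [ 0.05  -0.117 -0.445] w 0.09402072583851462 q [-1.343  0.186  1.506  0.     1.454 -0.697]
shift cm [-2.422 55.701  5.328] turn [-5.332 -0.026 -0.039]
shift in level target frame [-2.578 44.407 34.033]
```

```bash
python3 -m creep '[{"dx":-0.5,"dy":3.5,"dz":0.5,"rx":-1,"ry":0,"rz":0,"fingers":0},{"dx":-0.5,"dy":3.5,"dz":1,"rx":-1,"ry":0,"rz":0,"fingers":0},{"dx":-0.5,"dy":3.3,"dz":1.5,"rx":-1,"ry":0,"rz":0,"fingers":0},{"dx":-0.5,"dy":3,"dz":2,"rx":-1,"ry":0,"rz":0,"fingers":0},{"dx":-0.5,"dy":3,"dz":2.5,"rx":-1,"ry":0,"rz":0,"fingers":0},{"dx":0,"dy":3,"dz":2.5,"rx":-0.3,"ry":0,"rz":0,"fingers":0},{"dx":0,"dy":3,"dz":2.5,"rx":0,"ry":0,"rz":0,"fingers":0},{"dx":0,"dy":3,"dz":2.5,"rx":0,"ry":0,"rz":0,"fingers":0}]'; python3 plan.py 0.59 -0.12 0.26 -5
```

```text
time_s: 1.53
eef_pos: [0.4355, -0.3291, 0.2631]
orientation: [0.025, 0.706, -0.028, 0.707]
ft_force: [-0.3, -0.2, -0.3]
grip_width: 0.0937
t 1.5333 pos [ 0.435 -0.329  0.263] z [ 0.997 -0.074  0.001] x [ 0.001 -0.004 -1.   ] yaw -4.262655528383673 F [-0.305 -0.196 -0.32 ] w 0.09371235923730259 q [-0.804  0.102  1.541 -0.002  1.494 -0.73 ]
shift cm [ 0.248 22.001 13.853] turn [0.123 0.012 0.036]
shift in level target frame [ 0.314 22.177 13.569]
```

```bash
python3 -m creep '[{"dx":0,"dy":3.2,"dz":2,"rx":0,"ry":0,"rz":0,"fingers":0},{"dx":0,"dy":3.2,"dz":2,"rx":0,"ry":0,"rz":0,"fingers":0},{"dx":0,"dy":3.2,"dz":2,"rx":0,"ry":0,"rz":0,"fingers":0},{"dx":0,"dy":3.2,"dz":2,"rx":0,"ry":0,"rz":0,"fingers":0},{"dx":0,"dy":3.2,"dz":2,"rx":0,"ry":0,"rz":0,"fingers":0},{"dx":0,"dy":3.2,"dz":2,"rx":0,"ry":0,"rz":0,"fingers":0},{"dx":0,"dy":2.8,"dz":1.8,"rx":0,"ry":0,"rz":0,"fingers":0},{"dx":0,"dy":0,"dz":0,"rx":0,"ry":0,"rz":0,"fingers":0},{"dx":0,"dy":0,"dz":0,"rx":0,"ry":0,"rz":0,"fingers":0}]'; python3 plan.py 0.59 -0.12 0.26 -5; python3 - <<'E'
from h import *
d=cam('wrist'); crop(d,'w1',0,0,512,384,1); np.savez('pics/w1.npz',**d)
print(proj(d,[.5914,-.0444,.077]))
E
```

```text
time_s: 2.28
eef_pos: [0.6003, -0.1008, 0.2638]
orientation: [0.021, 0.704, -0.024, 0.709]
ft_force: [-1.0, 0.3, -0.1]
grip_width: 0.0938
t 2.2833 pos [ 0.6   -0.101  0.264] z [ 0.998 -0.064  0.007] x [ 0.006 -0.004 -1.   ] yaw -3.6524745411194477 F [-0.987  0.336 -0.113] w 0.0937681422166855 q [-0.307  0.235  1.387 -0.002  1.512 -0.244]
shift cm [ 0.378 -1.98  -0.91 ] turn [0.224 0.064 0.033]
shift in level target frame [ 0.377 -2.002 -0.861]
[[234.54214537 128.93275123]]
```

View pics/w1.png

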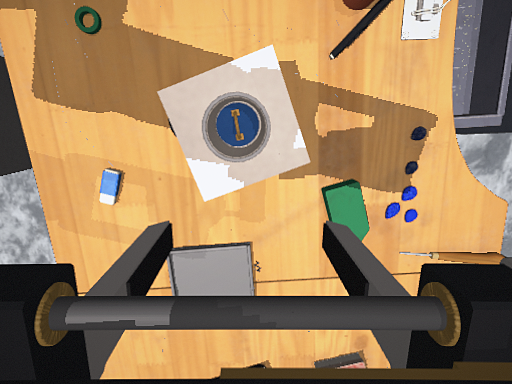

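The wrist view looks straight into the well. The lid is centred near (238,126), the bail runs near-vertically in the image from (235,113) to (240,137), and the fingers do not block it.

```bash
python3 - <<'E'
from h import *
np.set_printoptions(precision=4,suppress=True)
d=dict(np.load('pics/w1.npz')); im=d['img'].astype(int)
crop(d,'w1c',193,82,90,90,6)
m=np.zeros(im.shape[:2],np.uint8); m[100:150,212:265]=((im[:,:,0]>im[:,:,2]+25))[100:150,212:265]
n,l,st,ce=cv2.connectedComponentsWithStats(m); k=1+np.argmax(st[1:,4]); y,x=np.nonzero(l==k); pts=np.c_[x,y].astype(np.float32)
print(st[k]); r=cv2.minAreaRect(pts); print(r)
v=cv2.fitLine(pts,cv2.DIST_L2,0,.01,.01).ravel(); t=(pts-v[2:])@v[:2]; e=np.array([v[2:]+v[:2]*t.min(),v[2:]+v[:2]*t.max()])
for z in(.06,.077):
    P=onz(d,e,z); print(z,P,P.mean(0),np.linalg.norm(P[1]-P[0]),np.degrees(np.arctan2(*(P[0]-P[1])[[1,0]])))
b=np.zeros(m.shape,np.uint8); b[90:160,200:275]=(im[:,:,2]>im[:,:,0]+30)[90:160,200:275]
c=max(cv2.findContours(b,0,1)[0],key=cv2.contourArea); (u,w),rad=cv2.minEnclosingCircle(c); print('lid',u,w,rad,onz(d,[(u,w)],.047)); print(onz(d,[cv2.fitEllipse(c)[0]],.047))
E
```

```text
[231 109  13  32 162]
((237.18258666992188, 124.3495101928711), (30.970972061157227, 7.856051445007324), 79.11447143554688)
0.06 [[ 0.5919 -0.0219  0.06  ]
 [ 0.5963 -0.0584  0.06  ]] [ 0.5941 -0.0402  0.06  ] 0.036761191786585226 96.76829344786076
0.077 [[ 0.5925 -0.0222  0.077 ]
 [ 0.5967 -0.0571  0.077 ]] [ 0.5946 -0.0396  0.077 ] 0.035127239768877216 96.76829344786078
lid 237.37086486816406 124.05628967285156 21.730573654174805 [[ 0.5943 -0.04    0.047 ]]
[[ 0.5939 -0.04    0.047 ]]
```

View pics/w1c.png

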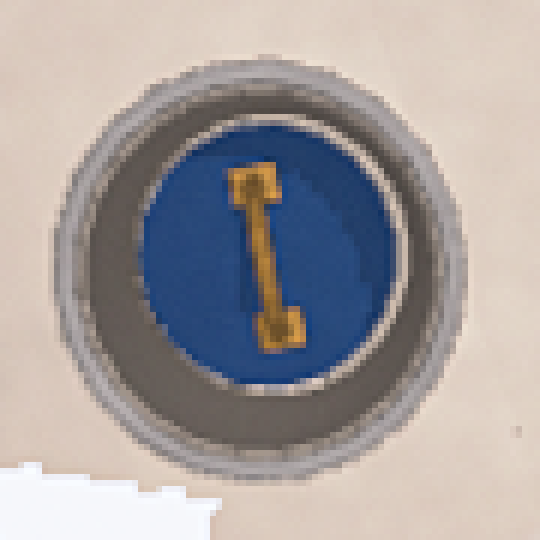

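```bash
python3 plan.py 0.485 0.2 0.26 -5;
```

```text
t 2.3333 pos [ 0.6   -0.101  0.264] z [ 0.998 -0.064  0.007] x [ 0.007 -0.003 -1.   ] yaw -3.685987582897257 F [-0.798  0.543  0.038] w 0.09377452849599482 q [-0.308  0.235  1.387 -0.001  1.512 -0.244]
shift cm [  0.208  29.276 -13.434] turn [0.219 0.066 0.024]
shift in level target frame [  0.375  28.96  -14.1  ]
```

```bash
python3 -m creep '[{"dx":0,"dy":3.5,"dz":-1.6,"rx":0.2,"ry":0.06,"rz":0,"fingers":0},{"dx":0,"dy":3.5,"dz":-1.6,"rx":0,"ry":0,"rz":0,"fingers":0},{"dx":0,"dy":3.5,"dz":-1.6,"rx":0,"ry":0,"rz":0,"fingers":0},{"dx":0,"dy":3.5,"dz":-1.6,"rx":0,"ry":0,"rz":0,"fingers":0},{"dx":0,"dy":3.5,"dz":-1.6,"rx":0,"ry":0,"rz":0,"fingers":0},{"dx":0,"dy":3.5,"dz":-1.6,"rx":0,"ry":0,"rz":0,"fingers":0},{"dx":0,"dy":3.5,"dz":-1.6,"rx":0,"ry":0,"rz":0,"fingers":0},{"dx":0,"dy":2.5,"dz":-1.6,"rx":0,"ry":0,"rz":0,"fingers":0},{"dx":0,"dy":0,"dz":0,"rx":0,"ry":0,"rz":0,"fingers":0},{"dx":0,"dy":0,"dz":0,"rx":0,"ry":0,"rz":0,"fingers":0}]'; python3 plan.py 0.485 0.2 0.26 -5; python3 - <<'E'
from h import *
d=cam('wrist'); crop(d,'w2',0,0,512,384,1); np.savez('pics/w2.npz',**d)
print(proj(d,[.485,.2445,.176]))
E
```

```text
time_s: 3.17
eef_pos: [0.4912, 0.1742, 0.2615]
orientation: [0.037, 0.706, -0.042, 0.706]
ft_force: [0.2, -0.1, -0.2]
grip_width: 0.0942
t 3.1667 pos [0.491 0.174 0.262] z [ 0.994 -0.112  0.001] x [ 0.001 -0.007 -1.   ] yaw -6.420911540311708 F [ 0.188 -0.126 -0.213] w 0.09417110483079574 q [ 0.179  0.053  1.598 -0.007  1.491  0.292]
shift cm [ 0.133  2.494 -0.903] turn [-0.237  0.013  0.063]
shift in level target frame [ 0.151  2.514 -0.841]
[[228.89994921 118.18932232]]
```

View pics/w2.png

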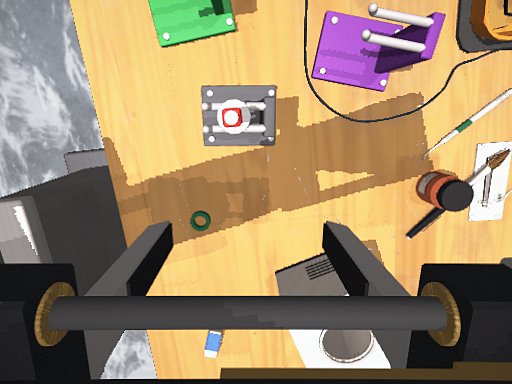

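The hook's red handle is at (232,117), its white collar lies over two prongs, and the dark rack surrounds it. The green and purple racks are well clear.

```bash
python3 - <<'E'
from h import *
np.set_printoptions(precision=4,suppress=True)
d=dict(np.load('pics/w2.npz')); im=d['img'].astype(int)
crop(d,'w2c',195,80,90,75,8)
red=((im[:,:,0]>im[:,:,1]+60)&(im[:,:,0]>im[:,:,2]+60)&(im[:,:,2]<90)); 
m=np.zeros(im.shape[:2],np.uint8); m[100:135,215:250]=red[100:135,215:250]
c=np.vstack(cv2.findContours(m,0,1)[0]); r=cv2.minAreaRect(c); print('red',r,onz(d,[r[0]],.176))
g=np.zeros(m.shape,np.uint8); g[78:150,195:285]=((im.max(2)<115)&(abs(im[:,:,0]-im[:,:,2])<30))[78:150,195:285]
c=max(cv2.findContours(g,0,1)[0],key=cv2.contourArea); r=cv2.minAreaRect(c); P=onz(d,cv2.boxPoints(r),.010); print('base',r,P[:,:2],P.mean(0))
for i in range(4):
    e=P[(i+1)%4]-P[i]; print(np.linalg.norm(e),np.degrees(np.arctan2(e[1],e[0])))
E
```

```text
red ((231.4590301513672, 117.04918670654297), (18.46929168701172, 18.288219451904297), 84.80557250976562) [[0.4872 0.2452 0.176 ]]
base ((256.5, 116.5), (15.0, 15.0), 90.0) [[0.5037 0.2516]
 [0.5239 0.2493]
 [0.522  0.2296]
 [0.5015 0.232 ]] [0.5128 0.2406 0.01  ]
0.02030798947951073 -6.426888917070507
0.019776593069871094 -95.57825637244542
0.020565188979622763 173.5746597533218
0.019775011936211822 83.67657511960502
```

View pics/w2c.png

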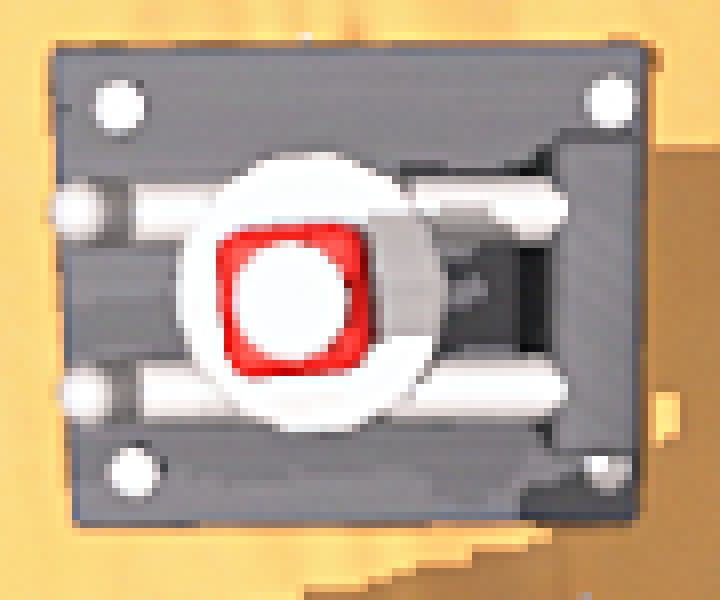

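```bash
python3 plan.py 0.4865 0.245 0.21 -5
```

```text
t 3.2167 pos [0.491 0.174 0.262] z [ 0.994 -0.113  0.001] x [ 0.    -0.006 -1.   ] yaw -6.471434048119659 F [ 0.192 -0.413  0.104] w 0.09402898693333822 q [ 0.178  0.053  1.598 -0.006  1.492  0.292]
shift cm [ 5.108  7.034 -1.279] turn [-0.245  0.009  0.059]
shift in level target frame [ 5.152  7.033 -1.093]
```

```bash
python3 -m creep '[{"dx":0.3,"dy":2.4,"dz":-0.4,"rx":-0.25,"ry":0,"rz":0.05,"fingers":0},{"dx":1.2,"dy":2.4,"dz":-0.4,"rx":0,"ry":0,"rz":0,"fingers":0},{"dx":1.7,"dy":2.1,"dz":-0.3,"rx":0,"ry":0,"rz":0,"fingers":0},{"dx":1.7,"dy":0,"dz":0,"rx":0,"ry":0,"rz":0,"fingers":0},{"dx":0,"dy":0,"dz":0,"rx":0,"ry":0,"rz":0,"fingers":0}]'; python3 plan.py 0.4865 0.245 0.135 -5
```

```text
time_s: 3.63
eef_pos: [0.4936, 0.2359, 0.2131]
orientation: [0.035, 0.703, -0.037, 0.709]
ft_force: [-0.2, 0.2, -0.3]
grip_width: 0.0941
t 3.6333 pos [0.494 0.236 0.213] z [ 0.995 -0.102  0.008] x [ 0.008 -0.003 -1.   ] yaw -5.851600767559901 F [-0.167  0.247 -0.325] w 0.09411920785948294 q [ 0.291  0.137  1.606 -0.005  1.391  0.394]
shift cm [ 7.799  0.847 -0.866] turn [-0.142  0.079  0.019]
shift in level target frame [ 7.807  0.844 -0.788]
```

```bash
python3 -m creep '[{"dx":0.8,"dy":0.9,"dz":-0.8,"rx":-0.14,"ry":0.08,"rz":0.02,"fingers":0},{"dx":1,"dy":0,"dz":0,"rx":0,"ry":0,"rz":0,"fingers":0},{"dx":0,"dy":0,"dz":0,"rx":0,"ry":0,"rz":0,"fingers":0}]'; python3 plan.py 0.4865 0.245 0.135 -5
```

```text
time_s: 3.88
eef_pos: [0.4886, 0.2424, 0.1945]
orientation: [0.033, 0.706, -0.033, 0.706]
ft_force: [-0.2, -0.1, -1.0]
grip_width: 0.094
t 3.8833 pos [0.489 0.242 0.195] z [ 0.996 -0.093  0.   ] x [ 0. -0. -1.] yaw -5.314500714198514 F [-0.201 -0.122 -1.016] w 0.09404215153839617 q [ 0.302  0.153  1.627 -0.     1.361  0.395]
shift cm [ 5.955  0.242 -0.23 ] turn [-0.052  0.002  0.002]
shift in level target frame [ 5.955  0.242 -0.227]
```

```bash
python3 -m creep '[{"dx":1.5,"dy":0.25,"dz":-0.25,"rx":-0.05,"ry":0,"rz":0,"fingers":0},{"dx":1.5,"dy":0,"dz":0,"rx":0,"ry":0,"rz":0,"fingers":0},{"dx":1.5,"dy":0,"dz":0,"rx":0,"ry":0,"rz":0,"fingers":0},{"dx":1.3,"dy":0,"dz":0,"rx":0,"ry":0,"rz":0,"fingers":0},{"dx":0,"dy":0,"dz":0,"rx":0,"ry":0,"rz":0,"fingers":0},{"dx":0,"dy":0,"dz":0,"rx":0,"ry":0,"rz":0,"fingers":0}]'; python3 plan.py 0.4865 0.245 0.135 -5;  python3 - <<'E'
from h import *
d=cam('wrist'); crop(d,'w3',0,0,512,384,1)
E
```

```text
time_s: 4.38
eef_pos: [0.4909, 0.242, 0.1386]
orientation: [0.033, 0.703, -0.032, 0.709]
ft_force: [0.2, -0.9, 0.6]
grip_width: 0.0937
t 4.3833 pos [0.491 0.242 0.139] z [ 0.996 -0.093  0.008] x [ 0.008  0.001 -1.   ] yaw -5.334286530536774 F [ 0.16  -0.862  0.596] w 0.09373594036102503 q [ 0.301  0.208  1.685 -0.002  1.241  0.394]
shift cm [ 0.362  0.255 -0.471] turn [-0.056  0.076 -0.017]
shift in level target frame [ 0.365  0.258 -0.466]
```

View pics/w3.png

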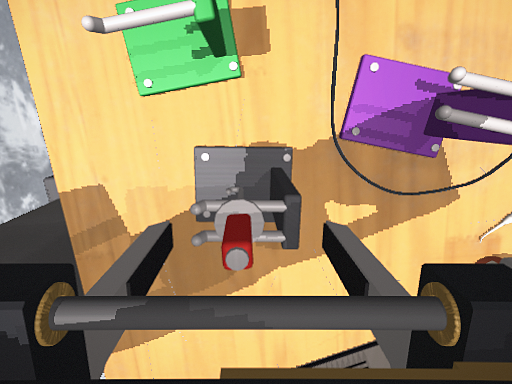

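```bash
python3 -m creep '[{"dx":0.3,"dy":0.25,"dz":-0.45,"rx":-0.05,"ry":0.08,"rz":0,"fingers":0},{"dx":0,"dy":0,"dz":0,"rx":0,"ry":0,"rz":0,"fingers":0},{"dx":0,"dy":0,"dz":0,"rx":0,"ry":0,"rz":0,"fingers":0}]'; python3 plan.py 0.4865 0.245 0.135 -5
```

```text
time_s: 4.68
eef_pos: [0.4884, 0.2453, 0.1385]
orientation: [0.032, 0.705, -0.03, 0.708]
ft_force: [0.1, -0.2, 0.6]
grip_width: 0.0942
t 4.6833 pos [0.488 0.245 0.139] z [ 0.996 -0.088  0.003] x [ 0.004  0.003 -1.   ] yaw -5.055566411316375 F [ 0.112 -0.217  0.633] w 0.09417673906743895 q [0.306 0.208 1.685 0.002 1.244 0.393]
shift cm [ 0.351 -0.044 -0.185] turn [-0.009  0.032 -0.034]
shift in level target frame [ 0.352 -0.042 -0.184]
```

```bash
python3 -m creep '[{"dx":0.3,"dy":-0.04,"dz":-0.2,"rx":0,"ry":0.03,"rz":-0.03,"fingers":0},{"dx":0.2,"dy":0,"dz":0,"rx":0,"ry":0,"rz":0,"fingers":0.5},{"dx":0,"dy":0,"dz":0,"rx":0,"ry":0,"rz":0,"fingers":1},{"dx":0,"dy":0,"dz":0,"rx":0,"ry":0,"rz":0,"fingers":1},{"dx":0,"dy":0,"dz":0,"rx":0,"ry":0,"rz":0,"fingers":1},{"dx":0,"dy":0,"dz":0,"rx":0,"ry":0,"rz":0,"fingers":1},{"dx":0,"dy":0,"dz":0,"rx":0,"ry":0,"rz":0,"fingers":1},{"dx":0,"dy":0,"dz":0,"rx":0,"ry":0,"rz":0,"fingers":1}]' 40; python3 plan.py 0.4865 0.245 0.135 -5
```

```text
time_s: 5.35
eef_pos: [0.4872, 0.2458, 0.1349]
orientation: [0.031, 0.705, -0.03, 0.708]
ft_force: [-0.6, 0.1, 0.7]
grip_width: 0.0508
t 5.35 pos [0.487 0.246 0.135] z [ 0.996 -0.087  0.003] x [ 0.003  0.001 -1.   ] yaw -5.010182544800406 F [-0.574  0.089  0.654] w 0.0507681487021159 q [0.308 0.211 1.689 0.    1.238 0.396]
shift cm [-0.007 -0.083 -0.068] turn [-0.002  0.03  -0.014]
shift in level target frame [-0.007 -0.083 -0.068]
```

```bash
python3 -m creep '[{"dx":0,"dy":0,"dz":0,"rx":0,"ry":0,"rz":0,"fingers":1},{"dx":0,"dy":0,"dz":0,"rx":0,"ry":0,"rz":0,"fingers":1},{"dx":0,"dy":0,"dz":0,"rx":0,"ry":0,"rz":0,"fingers":1},{"dx":0,"dy":0,"dz":0,"rx":0,"ry":0,"rz":0,"fingers":1},{"dx":0,"dy":0,"dz":0,"rx":0,"ry":0,"rz":0,"fingers":1},{"dx":0,"dy":0,"dz":0,"rx":0,"ry":0,"rz":0,"fingers":1},{"dx":0,"dy":0,"dz":0,"rx":0,"ry":0,"rz":0,"fingers":1}]' 40; python3 plan.py 0.4865 0.245 0.135 -5;python3 - <<'E'
from h import *
d=cam('wrist'); crop(d,'w4',150,120,200,180,4); np.savez('pics/w4.npz',**d)
E
```

```text
time_s: 5.93
eef_pos: [0.4872, 0.2457, 0.1349]
orientation: [0.031, 0.705, -0.03, 0.708]
ft_force: [-0.0, 0.0, -0.0]
grip_width: 0.0156
t 5.9333 pos [0.487 0.246 0.135] z [ 0.996 -0.087  0.003] x [ 0.003  0.001 -1.   ] yaw -5.018767170295002 F [-0.001  0.047 -0.002] w 0.015585142668246278 q [0.308 0.211 1.689 0.    1.238 0.396]
shift cm [-0.008 -0.079 -0.066] turn [-0.003  0.029 -0.014]
shift in level target frame [-0.008 -0.079 -0.066]
```

View pics/w4.png

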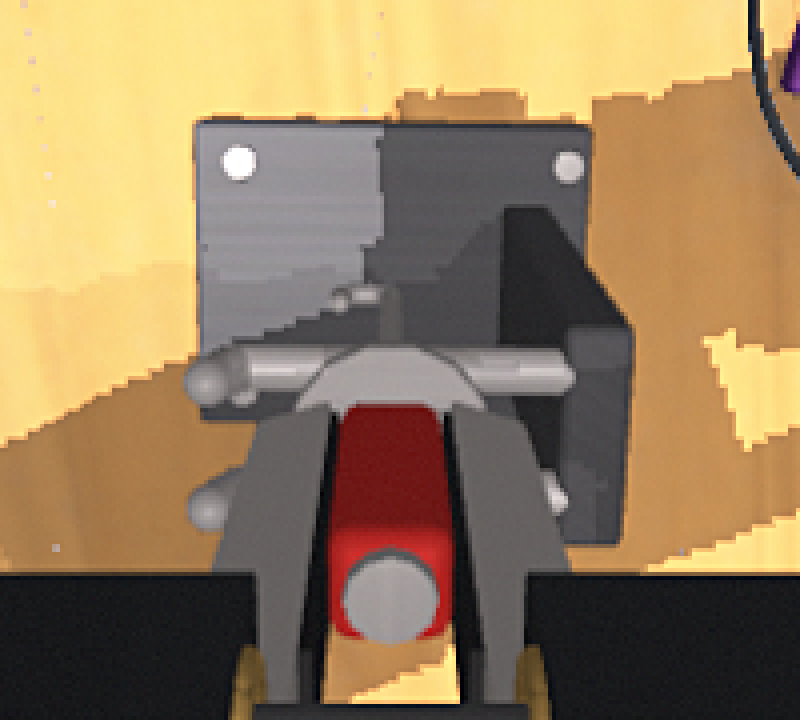

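The grip is good: width 15.6 mm, handle square between the pads, and the J visible below the prongs with its tip to -x. Lifting straight up, since the J passes between the prongs.

```bash
python3 -m creep '[{"dx":-0.5,"dy":0,"dz":0,"rx":0,"ry":0,"rz":0,"fingers":1},{"dx":-1,"dy":0,"dz":0,"rx":0,"ry":0,"rz":0,"fingers":1},{"dx":-1.5,"dy":0,"dz":0,"rx":0,"ry":0,"rz":0,"fingers":1},{"dx":-2,"dy":0,"dz":0,"rx":0,"ry":0,"rz":0,"fingers":1},{"dx":-2,"dy":0,"dz":0,"rx":0,"ry":0,"rz":0,"fingers":1},{"dx":-2,"dy":0,"dz":0,"rx":0,"ry":0,"rz":0,"fingers":1},{"dx":-2,"dy":0,"dz":0,"rx":0,"ry":0,"rz":0,"fingers":1},{"dx":-2,"dy":0,"dz":0,"rx":0,"ry":0,"rz":0,"fingers":1},{"dx":-1,"dy":0,"dz":0,"rx":0,"ry":0,"rz":0,"fingers":1}]'; python3 plan.py 0.6158 -0.037 0.28 7
```

```text
time_s: 6.73
eef_pos: [0.4838, 0.2445, 0.2818]
orientation: [0.03, 0.708, -0.032, 0.705]
ft_force: [-0.2, 0.4, -0.9]
grip_width: 0.0158
t 6.7333 pos [0.484 0.245 0.282] z [ 0.996 -0.087 -0.004] x [-0.005 -0.001 -1.   ] yaw -5.019271406587938 F [-0.222  0.369 -0.882] w 0.01576872984519293 q [ 0.308  0.09   1.517 -0.     1.539  0.396]
shift cm [  0.163 -26.889  15.615] turn [-2.003 -0.044  0.013]
shift in level target frame [  0.182 -29.551   9.673]
```

```bash
python3 -m creep '[{"dx":0,"dy":-1.5,"dz":0.7,"rx":-0.5,"ry":0,"rz":0,"fingers":1},{"dx":0,"dy":-3,"dz":1.5,"rx":-0.5,"ry":0,"rz":0,"fingers":1},{"dx":0,"dy":-3.3,"dz":1.4,"rx":-0.5,"ry":0,"rz":0,"fingers":1},{"dx":0,"dy":-3.3,"dz":1.2,"rx":-0.5,"ry":0,"rz":0,"fingers":1},{"dx":0,"dy":-3.3,"dz":1.2,"rx":0,"ry":0,"rz":0,"fingers":1},{"dx":0,"dy":-3.3,"dz":1.2,"rx":0,"ry":0,"rz":0,"fingers":1},{"dx":0,"dy":-3.3,"dz":1.2,"rx":0,"ry":0,"rz":0,"fingers":1},{"dx":0,"dy":-3,"dz":1.2,"rx":0,"ry":0,"rz":0,"fingers":1},{"dx":0,"dy":-2,"dz":0.6,"rx":0,"ry":0,"rz":0,"fingers":1},{"dx":0,"dy":0,"dz":0,"rx":0,"ry":0,"rz":0,"fingers":1}]'; python3 plan.py 0.6158 -0.037 0.28 7
```

```text
time_s: 7.57
eef_pos: [0.6124, -0.0149, 0.2903]
orientation: [-0.049, 0.703, 0.05, 0.708]
ft_force: [-0.8, -0.2, -0.9]
grip_width: 0.0157
t 7.5667 pos [ 0.612 -0.015  0.29 ] z [0.99  0.14  0.007] x [ 0.007  0.002 -1.   ] yaw 8.034583072375424 F [-0.796 -0.179 -0.898] w 0.015685206714217702 q [-0.167  0.231  1.338  0.003  1.565 -0.308]
shift cm [ 1.027 -2.24   0.018] turn [ 0.172  0.07  -0.012]
shift in level target frame [ 1.029 -2.237  0.066]
```

```bash
python3 -m creep '[{"dx":0.5,"dy":-1.2,"dz":0,"rx":0.17,"ry":0.07,"rz":0,"fingers":1},{"dx":0.3,"dy":-0.6,"dz":0,"rx":0,"ry":0,"rz":0,"fingers":1},{"dx":0,"dy":0,"dz":0,"rx":0,"ry":0,"rz":0,"fingers":1},{"dx":0,"dy":0,"dz":0,"rx":0,"ry":0,"rz":0,"fingers":1}]'; python3 plan.py 0.6158 -0.037 0.28 7
python3 - <<'E'
from h import *
d=cam('wrist'); crop(d,'w5',150,100,200,180,4); np.savez('pics/w5.npz',**d)
E
```

```text
time_s: 7.9
eef_pos: [0.6138, -0.0334, 0.2807]
orientation: [-0.041, 0.707, 0.043, 0.705]
ft_force: [-0.7, 0.1, -0.5]
grip_width: 0.0156
t 7.9 pos [ 0.614 -0.033  0.281] z [ 0.993  0.12  -0.003] x [-0.004  0.003 -1.   ] yaw 6.870393589778417 F [-0.712  0.131 -0.502] w 0.015596095125545419 q [-0.196  0.248  1.337  0.002  1.561 -0.316]
shift cm [ 0.07  -0.381  0.157] turn [-0.022 -0.032 -0.032]
shift in level target frame [ 0.072 -0.381  0.156]
```

View pics/w5.png

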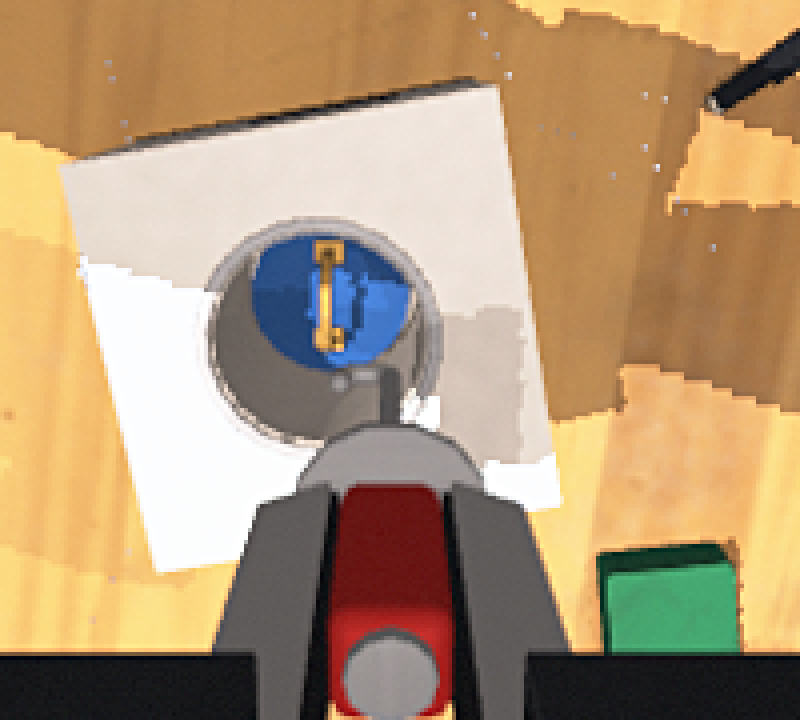

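The held hook and the bail are in one view. The bail runs from crop (328,253) to (332,340), the J tip is at about (340,383), and the shank is at (390,395). Next I'll measure the bail again and check the hook against its projection.

```bash
cat > bail.py <<'E'
import sys
from h import *
np.set_printoptions(precision=4,suppress=True)
d=dict(np.load(sys.argv[1])); im=d['img'].astype(int); x0,y0,x1,y1=map(int,sys.argv[2:6])
m=np.zeros(im.shape[:2],np.uint8); m[y0:y1,x0:x1]=(im[:,:,0]>im[:,:,2]+25)[y0:y1,x0:x1]
n,l,st,ce=cv2.connectedComponentsWithStats(m); k=1+np.argmax(st[1:,4]); y,x=np.nonzero(l==k); print(st[k])
top=np.array([x[y<y.min()+5].mean(),y[y<y.min()+5].mean()]);bot=np.array([x[y>y.max()-5].mean(),y[y>y.max()-5].mean()])
for z in (.049,):
    P=onz(d,[top,bot],z); D=P[0]-P[1]; print('feet',P,'mid',P.mean(0),np.linalg.norm(D),'yaw',np.degrees(np.arctan2(D[1],D[0]))-90)
s=arm.read_state(); Rt=R.from_quat(s['orientation']).as_matrix(); p=s['eef_pos']
# hook points, tool coords: hook +x = tool z, hook y = tool y, hook z = -tool x ; origin 12.9mm below TCP
H=lambda a: p+Rt@np.array([.0129-a[2],a[1],a[0]])
for n_,a in (('tiptop',(-.012,0,-.0845)),('shank low',(0,0,-.09)),('saddle',(-.006,0,-.0925)),('handle top',(0,0,.054))): print(n_,H(np.array(a)),proj(d,H(np.array(a))))
E
python3 bail.py pics/w5.npz 212 155 260 195
```

```text
[229 160   7  28 131]
feet [[ 0.5923 -0.0247  0.049 ]
 [ 0.5958 -0.0562  0.049 ]] mid [ 0.594  -0.0405  0.049 ] 0.03175869135434496 yaw 6.387393096072316
tiptop [ 0.6014 -0.0344  0.1833] [[233.0832 194.4272]]
shank low [ 0.6133 -0.0329  0.1778] [[245.9538 192.969 ]]
saddle [ 0.6074 -0.0336  0.1753] [[239.7145 192.3248]]
handle top [ 0.6139 -0.0333  0.3218] [[244.5693 264.9317]]
```

```bash
python3 - <<'E'
from h import *
d=dict(np.load('pics/w5.npz')); print('rim centre',onz(d,[(231.0,182.6)],.118))
E
python3 plan.py 0.6156 -0.038 0.255 6.5
```

```text
rim centre [[ 0.59618703 -0.03783707  0.118     ]]
t 7.95 pos [ 0.614 -0.033  0.281] z [ 0.993  0.12  -0.003] x [-0.004  0.003 -1.   ] yaw 6.895933772475612 F [ 0.658 -0.654 -1.141] w 0.015784989664112372 q [-0.196  0.248  1.337  0.002  1.561 -0.316]
shift cm [ 2.568 -0.509  0.139] turn [ 0.066 -0.033 -0.032]
shift in level target frame [ 2.57  -0.499  0.133]
```

```bash
python3 -m creep '[{"dx":0.8,"dy":-0.3,"dz":0.14,"rx":0.06,"ry":-0.03,"rz":-0.03,"fingers":1},{"dx":0.8,"dy":-0.1,"dz":0,"rx":0,"ry":0,"rz":0,"fingers":1},{"dx":0.4,"dy":0,"dz":0,"rx":0,"ry":0,"rz":0,"fingers":1},{"dx":0,"dy":0,"dz":0,"rx":0,"ry":0,"rz":0,"fingers":1}]';python3 plan.py 0.6156 -0.038 0.1634 6.5
```

```text
time_s: 8.28
eef_pos: [0.615, -0.034, 0.2593]
orientation: [-0.042, 0.706, 0.042, 0.706]
ft_force: [-0.2, 0.0, -0.5]
grip_width: 0.0157
t 8.2833 pos [ 0.615 -0.034  0.259] z [0.993 0.118 0.001] x [ 0.001  0.    -1.   ] yaw 6.752835709301326 F [-0.16   0.034 -0.495] w 0.015666626797329223 q [-0.196  0.258  1.368  0.001  1.515 -0.314]
shift cm [ 9.593 -0.409  0.004] turn [ 0.042  0.007 -0.003]
shift in level target frame [ 9.593 -0.405  0.013]
```

```bash
python3 -m creep '[{"dx":0.4,"dy":-0.45,"dz":0,"rx":0.04,"ry":0,"rz":0,"fingers":1},{"dx":0.8,"dy":-0.1,"dz":0,"rx":0,"ry":0,"rz":0,"fingers":1},{"dx":1,"dy":0,"dz":0,"rx":0,"ry":0,"rz":0,"fingers":1},{"dx":1,"dy":0,"dz":0,"rx":0,"ry":0,"rz":0,"fingers":1},{"dx":0.5,"dy":0,"dz":0,"rx":0,"ry":0,"rz":0,"fingers":1},{"dx":0,"dy":0,"dz":0,"rx":0,"ry":0,"rz":0,"fingers":1}]';python3 plan.py 0.6156 -0.038 0.1634 6.5
```

```text
time_s: 8.78
eef_pos: [0.615, -0.0392, 0.2174]
orientation: [-0.04, 0.706, 0.041, 0.706]
ft_force: [0.6, -0.3, -0.7]
grip_width: 0.0157
t 8.7833 pos [ 0.615 -0.039  0.217] z [ 0.993  0.114 -0.001] x [-0.001  0.001 -1.   ] yaw 6.5403665303558 F [ 0.569 -0.349 -0.692] w 0.01565271811294084 q [-0.204  0.285  1.42   0.001  1.438 -0.319]
shift cm [5.403 0.104 0.073] turn [ 0.007 -0.007 -0.01 ]
shift in level target frame [5.403 0.109 0.069]
```

```bash
python3 -m creep '[{"dx":0.8,"dy":0.1,"dz":0.08,"rx":0,"ry":0,"rz":0,"fingers":1},{"dx":1,"dy":0,"dz":0,"rx":0,"ry":0,"rz":0,"fingers":1},{"dx":1,"dy":0,"dz":0,"rx":0,"ry":0,"rz":0,"fingers":1},{"dx":1,"dy":0,"dz":0,"rx":0,"ry":0,"rz":0,"fingers":1},{"dx":0.6,"dy":0,"dz":0,"rx":0,"ry":0,"rz":0,"fingers":1},{"dx":0.3,"dy":0,"dz":0,"rx":0,"ry":0,"rz":0,"fingers":1},{"dx":0,"dy":0,"dz":0,"rx":0,"ry":0,"rz":0,"fingers":1}]';python3 plan.py 0.6156 -0.038 0.1634 6.5
python3 - <<'E'
from h import *
d=cam('wrist'); crop(d,'w6',150,60,200,190,4); np.savez('pics/w6.npz',**d)
E
python3 bail.py pics/w6.npz 205 100 270 155
```

```text
time_s: 9.37
eef_pos: [0.6151, -0.0377, 0.164]
orientation: [-0.04, 0.707, 0.041, 0.705]
ft_force: [0.2, 0.2, -1.4]
grip_width: 0.0163
t 9.3667 pos [ 0.615 -0.038  0.164] z [ 0.993  0.114 -0.003] x [-0.003  0.001 -1.   ] yaw 6.54457687754175 F [ 0.241  0.15  -1.432] w 0.016250674588192186 q [-0.202  0.329  1.476  0.001  1.34  -0.316]
shift cm [ 0.059 -0.036  0.051] turn [ 0.007 -0.027 -0.017]
shift in level target frame [ 0.059 -0.036  0.051]
[ 205  100   65   29 1510]
feet [[0.5969 0.0445 0.049 ]
 [0.5777 0.0213 0.049 ]] mid [0.5873 0.0329 0.049 ] 0.03018476455886764 yaw -39.53742662326657
tiptop [ 0.603 -0.039  0.067] [[233.3084 194.8145]]
shank low [ 0.6149 -0.0376  0.0614] [[246.189 193.355]]
saddle [ 0.609  -0.0383  0.0589] [[239.9433 192.7036]]
handle top [ 0.6153 -0.0378  0.2054] [[244.8906 265.796 ]]
```

View pics/w6.png

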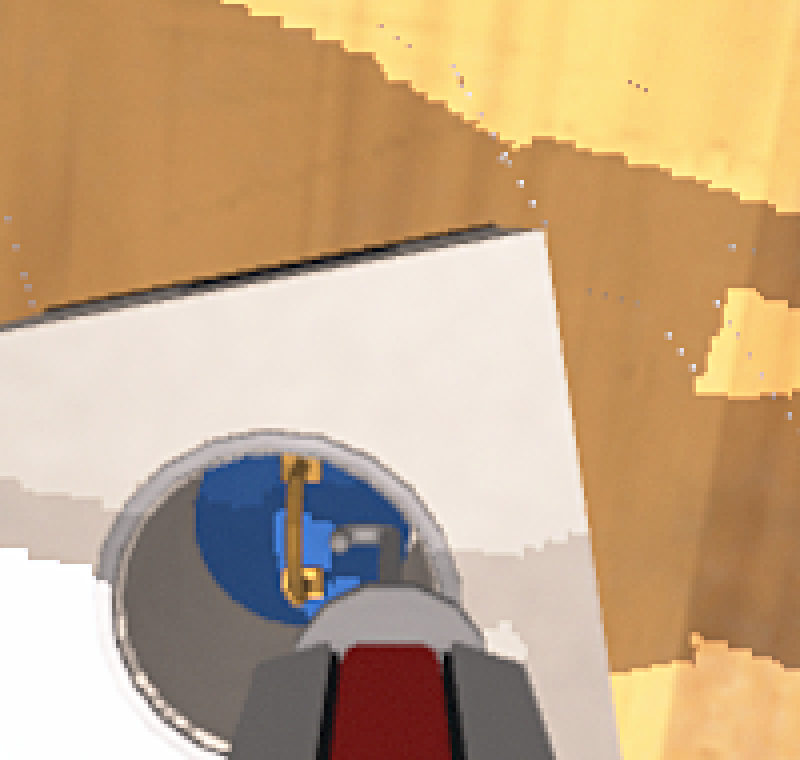

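The hook is in the well: the J tip is at crop (340,540), right of the bail bar at column 296 and about midway between its feet at rows 468 and 585. Now I'll slide -x by 15–16 mm and check.

```bash
python3 -m creep '[{"dx":0.05,"dy":0,"dz":-0.5,"rx":0,"ry":0,"rz":0,"fingers":1},{"dx":0,"dy":0,"dz":-0.5,"rx":0,"ry":0,"rz":0,"fingers":1},{"dx":0,"dy":0,"dz":-0.4,"rx":0,"ry":0,"rz":0,"fingers":1},{"dx":0,"dy":0,"dz":0,"rx":0,"ry":0,"rz":0,"fingers":1}]';python3 plan.py 0.6002 -0.0397 0.1634 6.5
python3 - <<'E'
from h import *
d=cam('wrist'); crop(d,'w7',150,60,200,190,4); np.savez('pics/w7.npz',**d)
E
```

```text
time_s: 9.75
eef_pos: [0.601, -0.0397, 0.1654]
orientation: [-0.04, 0.706, 0.041, 0.706]
ft_force: [0.6, 0.6, -1.6]
grip_width: 0.0162
t 9.75 pos [ 0.601 -0.04   0.165] z [0.993 0.114 0.   ] x [ 0.     0.001 -1.   ] yaw 6.553367329296299 F [ 0.588  0.626 -1.632] w 0.016228413090211502 q [-0.21   0.298  1.514  0.001  1.33  -0.325]
shift cm [ 0.202  0.013 -0.084] turn [ 0.009  0.001 -0.006]
shift in level target frame [ 0.202  0.013 -0.084]
```

View pics/w7.png

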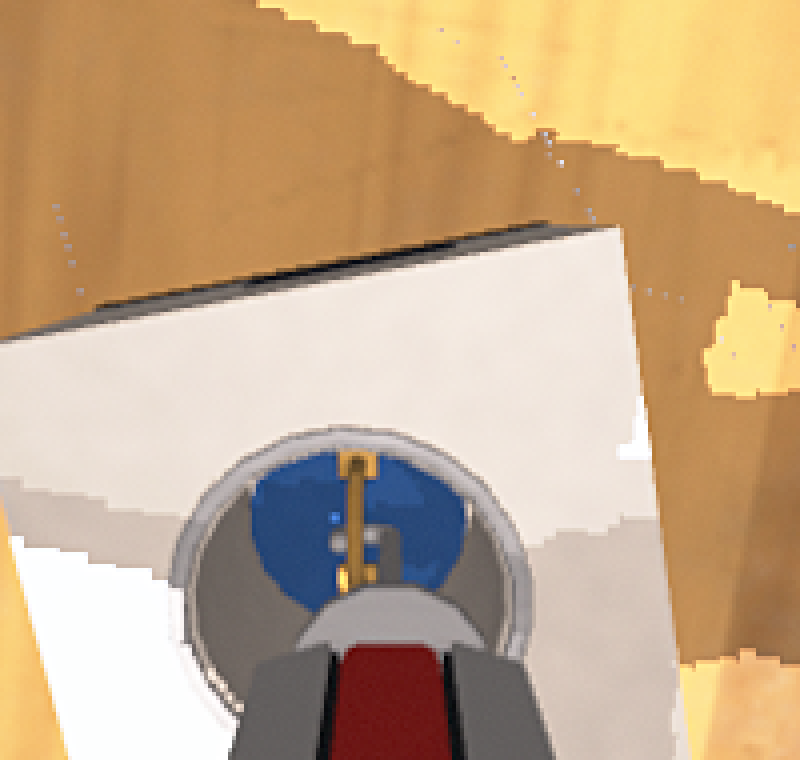

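The bail bar (column 355) now crosses the J between the tip (338,540) and the shank (390). Next I'll lift slowly to take up the slack.

```bash
python3 -m creep '[{"dx":-0.5,"dy":0,"dz":-0.05,"rx":0,"ry":0,"rz":0,"fingers":1},{"dx":-0.5,"dy":0,"dz":0,"rx":0,"ry":0,"rz":0,"fingers":1},{"dx":-0.3,"dy":0,"dz":0,"rx":0,"ry":0,"rz":0,"fingers":1},{"dx":-0.3,"dy":0,"dz":0,"rx":0,"ry":0,"rz":0,"fingers":1},{"dx":-0.3,"dy":0,"dz":0,"rx":0,"ry":0,"rz":0,"fingers":1},{"dx":-0.3,"dy":0,"dz":0,"rx":0,"ry":0,"rz":0,"fingers":1},{"dx":-0.3,"dy":0,"dz":0,"rx":0,"ry":0,"rz":0,"fingers":1}]' 50;python3 plan.py 0.6 -0.0397 0.2 6.5
python3 - <<'E'
from h import *
d=cam('wrist'); crop(d,'w8',150,60,200,190,4); np.savez('pics/w8.npz',**d)
E
```

```text
time_s: 10.38
eef_pos: [0.6006, -0.0397, 0.1929]
orientation: [-0.04, 0.706, 0.041, 0.706]
ft_force: [0.6, 0.0, -2.9]
grip_width: 0.0157
t 10.3833 pos [ 0.601 -0.04   0.193] z [0.993 0.114 0.001] x [ 0.001  0.001 -1.   ] yaw 6.546931979448444 F [ 0.637  0.033 -2.9  ] w 0.015734933431335956 q [-0.21   0.273  1.487  0.001  1.382 -0.325]
shift cm [-0.71   0.012 -0.061] turn [ 0.008  0.007 -0.007]
shift in level target frame [-0.71   0.012 -0.062]
```

View pics/w8.png

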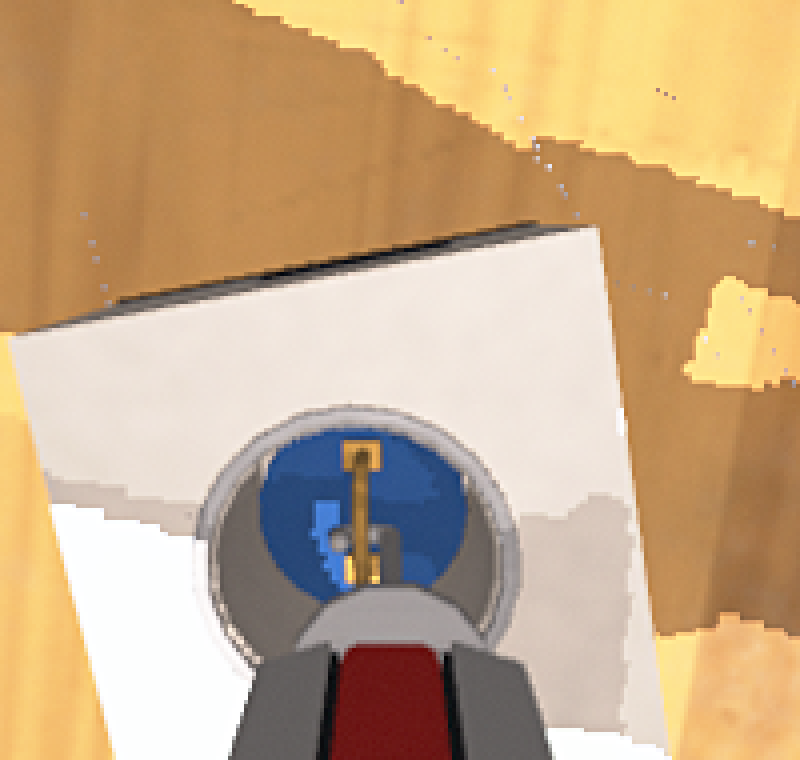

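The force fell by about 1.3 N and the lid is rising and centred with the bail seated in the J, so it is caught. Continuing straight up, gently.

```bash
python3 -m creep '[{"dx":-0.5,"dy":0,"dz":-0.02,"rx":0,"ry":0,"rz":0,"fingers":1},{"dx":-0.6,"dy":0,"dz":0,"rx":0,"ry":0,"rz":0,"fingers":1},{"dx":-0.6,"dy":0,"dz":0,"rx":0,"ry":0,"rz":0,"fingers":1},{"dx":-0.6,"dy":0,"dz":0,"rx":0,"ry":0,"rz":0,"fingers":1},{"dx":-0.6,"dy":0,"dz":0,"rx":0,"ry":0,"rz":0,"fingers":1},{"dx":-0.6,"dy":0,"dz":0,"rx":0,"ry":0,"rz":0,"fingers":1}]' 50;python3 plan.py 0.6 -0.0397 0.3 6.5
```

```text
time_s: 10.93
eef_pos: [0.5998, -0.0396, 0.2303]
orientation: [-0.04, 0.706, 0.041, 0.705]
ft_force: [-0.2, -0.3, -2.2]
grip_width: 0.016
t 10.9333 pos [ 0.6  -0.04  0.23] z [ 0.993  0.114 -0.001] x [-0.002  0.001 -1.   ] yaw 6.546312126427406 F [-0.231 -0.264 -2.176] w 0.015959312806241775 q [-0.21   0.245  1.443  0.001  1.455 -0.325]
shift cm [-6.97  -0.     0.012] turn [ 0.008 -0.013 -0.014]
shift in level target frame [-6.97  -0.01   0.022]
```

```bash
python3 -m creep '[{"dx":-0.7,"dy":0,"dz":0.03,"rx":0,"ry":0,"rz":0,"fingers":1},{"dx":-0.8,"dy":0,"dz":0.02,"rx":0,"ry":0,"rz":0,"fingers":1},{"dx":-0.8,"dy":0,"dz":0.02,"rx":0,"ry":0,"rz":0,"fingers":1},{"dx":-0.8,"dy":0,"dz":0.02,"rx":0,"ry":0,"rz":0,"fingers":1},{"dx":-0.8,"dy":0,"dz":0.02,"rx":0,"ry":0,"rz":0,"fingers":1},{"dx":-0.8,"dy":0,"dz":0.02,"rx":0,"ry":0,"rz":0,"fingers":1},{"dx":-0.8,"dy":0,"dz":0.02,"rx":0,"ry":0,"rz":0,"fingers":1},{"dx":-0.8,"dy":0,"dz":0.02,"rx":0,"ry":0,"rz":0,"fingers":1},{"dx":-0.8,"dy":0,"dz":0,"rx":0,"ry":0,"rz":0,"fingers":1},{"dx":-0.6,"dy":0,"dz":0,"rx":0,"ry":0,"rz":0,"fingers":1}]' 50;python3 plan.py 0.532 -0.288 0.32 -1
python3 - <<'E'
from h import *
d=cam('wrist'); crop(d,'w9',120,60,260,240,3); s=cam('scene'); crop(s,'s9',220,80,170,150,4)
E
```

```text
time_s: 11.77
eef_pos: [0.6021, -0.0396, 0.3173]
orientation: [-0.04, 0.706, 0.041, 0.706]
ft_force: [0.3, -0.2, -3.5]
grip_width: 0.0154
t 11.7667 pos [ 0.602 -0.04   0.317] z [0.993 0.114 0.001] x [ 0.001  0.001 -1.   ] yaw 6.549608133610694 F [ 0.337 -0.21  -3.509] w 0.01542443413307528 q [-0.21   0.206  1.314  0.001  1.62  -0.324]
shift cm [ -0.294 -23.881  -9.801] turn [ 1.258  0.011 -0.006]
shift in level target frame [ -0.268 -24.962  -6.578]
```

View pics/w9.png

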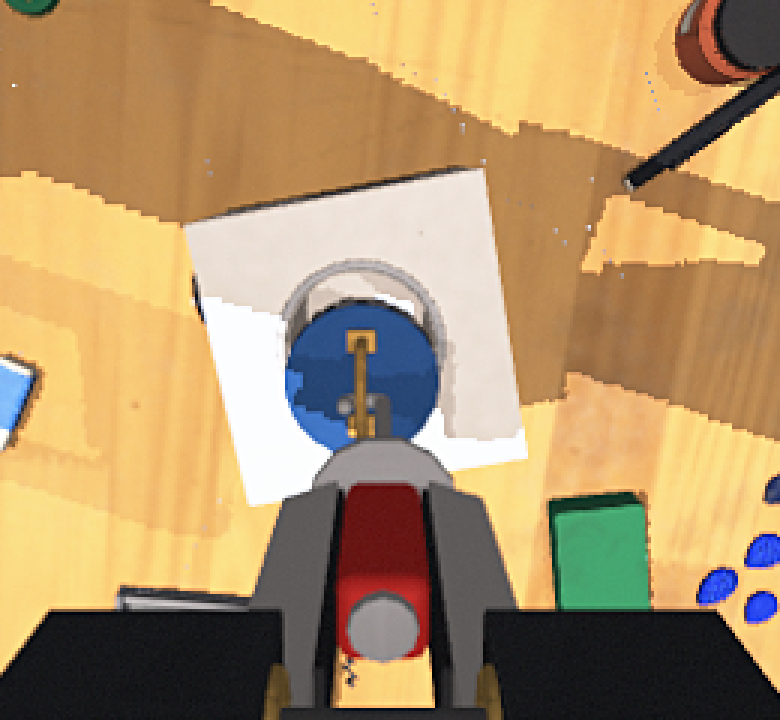

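View pics/s9.png

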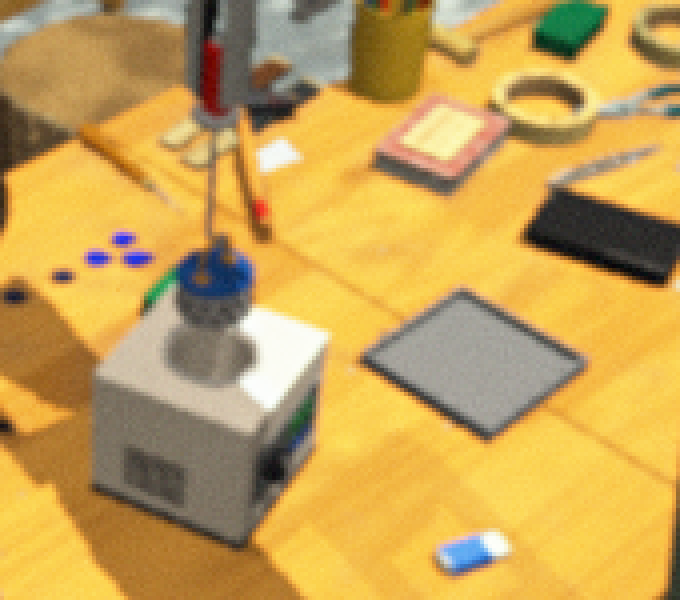

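The canister hangs clear above the rim with the bail seated in the J, in both views. Carrying it to the tray with a gentle ramp.

```bash
python3 -m creep '[{"dx":0,"dy":-0.2,"dz":-0.08,"rx":0,"ry":0,"rz":0,"fingers":1},{"dx":0,"dy":-0.4,"dz":-0.15,"rx":0,"ry":0,"rz":0,"fingers":1},{"dx":0,"dy":-0.6,"dz":-0.23,"rx":0,"ry":0,"rz":0,"fingers":1},{"dx":0,"dy":-0.8,"dz":-0.3,"rx":0,"ry":0,"rz":0,"fingers":1},{"dx":0,"dy":-1,"dz":-0.38,"rx":0,"ry":0,"rz":0,"fingers":1},{"dx":0,"dy":-1,"dz":-0.38,"rx":0,"ry":0,"rz":0,"fingers":1},{"dx":0,"dy":-1.2,"dz":-0.46,"rx":0,"ry":0,"rz":0,"fingers":1},{"dx":0,"dy":-1.2,"dz":-0.46,"rx":0,"ry":0,"rz":0,"fingers":1},{"dx":0,"dy":-1.2,"dz":-0.46,"rx":0,"ry":0,"rz":0,"fingers":1},{"dx":0,"dy":-1.2,"dz":-0.46,"rx":0,"ry":0,"rz":0,"fingers":1}]' 50;python3 plan.py 0.538 -0.288 0.32 6.5
```

```text
time_s: 12.7
eef_pos: [0.5753, -0.139, 0.3142]
orientation: [-0.04, 0.707, 0.041, 0.705]
ft_force: [-0.7, 0.3, -2.3]
grip_width: 0.0157
t 12.7 pos [ 0.575 -0.139  0.314] z [ 0.993  0.115 -0.003] x [-0.003  0.001 -1.   ] yaw 6.622925544887339 F [-0.739  0.268 -2.327] w 0.015667686127616754 q [-0.383  0.185  1.345  0.     1.615 -0.499]
shift cm [ -0.586 -14.369  -5.423] turn [ 0.02  -0.029 -0.017]
shift in level target frame [ -0.577 -14.382  -5.39 ]
```

```bash
python3 -m creep '[{"dx":0,"dy":-1.2,"dz":-0.46,"rx":0,"ry":0,"rz":0,"fingers":1},{"dx":0,"dy":-1.2,"dz":-0.46,"rx":0,"ry":0,"rz":0,"fingers":1},{"dx":0,"dy":-1.2,"dz":-0.46,"rx":0,"ry":0,"rz":0,"fingers":1},{"dx":0,"dy":-1.2,"dz":-0.46,"rx":0,"ry":0,"rz":0,"fingers":1},{"dx":0,"dy":-1.2,"dz":-0.46,"rx":0,"ry":0,"rz":0,"fingers":1},{"dx":0,"dy":-1.2,"dz":-0.46,"rx":0,"ry":0,"rz":0,"fingers":1},{"dx":0,"dy":-1.2,"dz":-0.46,"rx":0,"ry":0,"rz":0,"fingers":1}]' 50;python3 plan.py 0.538 -0.288 0.32 6.5
```

```text
time_s: 13.28
eef_pos: [0.5498, -0.2371, 0.3145]
orientation: [-0.04, 0.707, 0.04, 0.705]
ft_force: [0.4, 0.8, -2.8]
grip_width: 0.0159
t 13.2833 pos [ 0.55  -0.237  0.315] z [ 0.994  0.113 -0.002] x [-0.003  0.001 -1.   ] yaw 6.500163671524268 F [ 0.388  0.808 -2.838] w 0.01585240647962234 q [-0.551  0.2    1.328 -0.001  1.617 -0.665]
shift cm [-0.548 -4.921 -1.745] turn [ 0.    -0.024 -0.011]
shift in level target frame [-0.546 -4.921 -1.744]
```

```bash
python3 -m creep '[{"dx":0,"dy":-1,"dz":-0.38,"rx":0,"ry":0,"rz":0,"fingers":1},{"dx":0,"dy":-0.9,"dz":-0.3,"rx":0,"ry":0,"rz":0,"fingers":1},{"dx":0.2,"dy":-0.7,"dz":-0.25,"rx":0,"ry":0,"rz":0,"fingers":1},{"dx":0.4,"dy":-0.5,"dz":-0.2,"rx":0,"ry":0,"rz":0,"fingers":1},{"dx":0.6,"dy":-0.3,"dz":-0.1,"rx":0,"ry":0,"rz":0,"fingers":1},{"dx":0.8,"dy":-0.15,"dz":0,"rx":0,"ry":0,"rz":0,"fingers":1},{"dx":1,"dy":0,"dz":0,"rx":0,"ry":0,"rz":0,"fingers":1},{"dx":1,"dy":0,"dz":0,"rx":0,"ry":0,"rz":0,"fingers":1},{"dx":1,"dy":0,"dz":0,"rx":0,"ry":0,"rz":0,"fingers":1},{"dx":0.8,"dy":0,"dz":0,"rx":0,"ry":0,"rz":0,"fingers":1}]' 50;python3 plan.py 0.538 -0.288 0.1684 6.5
python3 - <<'E'
from h import *
d=cam('wrist'); crop(d,'w10',80,60,260,240,3)
E
```

```text
time_s: 14.12
eef_pos: [0.5404, -0.2796, 0.2514]
orientation: [-0.039, 0.706, 0.04, 0.706]
ft_force: [-0.2, -0.4, -3.1]
grip_width: 0.0156
t 14.1167 pos [ 0.54  -0.28   0.251] z [ 0.994  0.112 -0.001] x [-0.001  0.001 -1.   ] yaw 6.4243406224271284 F [-0.241 -0.392 -3.106] w 0.015603710084642062 q [-0.62   0.248  1.397 -0.     1.499 -0.732]
shift cm [ 8.3   -0.813 -0.327] turn [-0.013 -0.011 -0.008]
shift in level target frame [ 8.301 -0.806 -0.338]
```

View pics/w10.png

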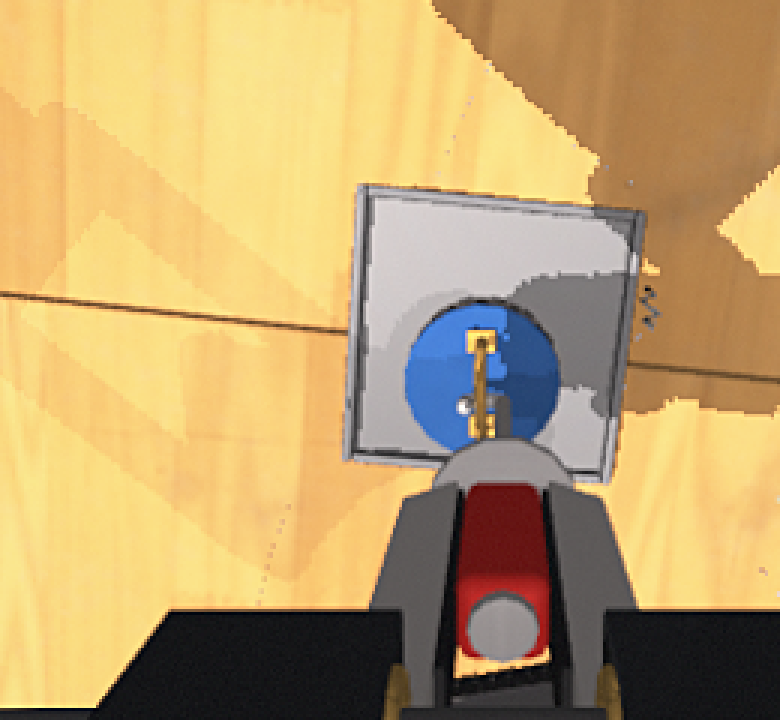

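The canister hangs level over the tray interior. Lowering it, slowly at the end.

```bash
python3 -m creep '[{"dx":0.8,"dy":-0.2,"dz":-0.1,"rx":0,"ry":0,"rz":0,"fingers":1},{"dx":0.8,"dy":-0.3,"dz":-0.1,"rx":0,"ry":0,"rz":0,"fingers":1},{"dx":0.8,"dy":-0.2,"dz":-0.1,"rx":0,"ry":0,"rz":0,"fingers":1},{"dx":0.8,"dy":-0.1,"dz":0,"rx":0,"ry":0,"rz":0,"fingers":1},{"dx":0.8,"dy":0,"dz":0,"rx":0,"ry":0,"rz":0,"fingers":1},{"dx":0.8,"dy":0,"dz":0,"rx":0,"ry":0,"rz":0,"fingers":1},{"dx":0.7,"dy":0,"dz":0,"rx":0,"ry":0,"rz":0,"fingers":1},{"dx":0.5,"dy":0,"dz":0,"rx":0,"ry":0,"rz":0,"fingers":1},{"dx":0.3,"dy":0,"dz":0,"rx":0,"ry":0,"rz":0,"fingers":1},{"dx":0.2,"dy":0,"dz":0,"rx":0,"ry":0,"rz":0,"fingers":1}]' 50;python3 plan.py 0.538 -0.288 0.1684 6.5
```

```text
time_s: 15.0
eef_pos: [0.5368, -0.2869, 0.1762]
orientation: [-0.039, 0.708, 0.042, 0.704]
ft_force: [-0.7, 0.1, -1.7]
grip_width: 0.0157
t 15.0 pos [ 0.537 -0.287  0.176] z [ 0.994  0.113 -0.005] x [-0.005  0.004 -1.   ] yaw 6.496280497952712 F [-0.658  0.111 -1.712] w 0.01573155399936189 q [-0.633  0.305  1.481 -0.     1.362 -0.746]
shift cm [ 0.783 -0.125  0.108] turn [-0.001 -0.046 -0.042]
shift in level target frame [ 0.784 -0.121  0.104]
```

```bash
python3 -m creep '[{"dx":0,"dy":0,"dz":0,"rx":0,"ry":-0.04,"rz":-0.04,"fingers":1},{"dx":0.15,"dy":0,"dz":0,"rx":0,"ry":0,"rz":0,"fingers":1},{"dx":0.15,"dy":0,"dz":0,"rx":0,"ry":0,"rz":0,"fingers":1},{"dx":0.15,"dy":0,"dz":0,"rx":0,"ry":0,"rz":0,"fingers":1},{"dx":0.15,"dy":0,"dz":0,"rx":0,"ry":0,"rz":0,"fingers":1},{"dx":0.15,"dy":0,"dz":0,"rx":0,"ry":0,"rz":0,"fingers":1},{"dx":0.15,"dy":0,"dz":0,"rx":0,"ry":0,"rz":0,"fingers":1}]' 50;python3 plan.py 0.538 -0.288 0.1684 6.5
```

```text
time_s: 15.58
eef_pos: [0.5381, -0.2877, 0.1685]
orientation: [-0.041, 0.705, 0.039, 0.707]
ft_force: [-0.9, -0.0, -1.3]
grip_width: 0.0157
t 15.5833 pos [ 0.538 -0.288  0.168] z [0.994 0.114 0.003] x [ 0.003 -0.003 -1.   ] yaw 6.518970954489123 F [-0.863 -0.003 -1.341] w 0.015734785056535337 q [-0.632  0.308  1.494 -0.001  1.336 -0.746]
shift cm [ 0.009 -0.029 -0.013] turn [0.003 0.026 0.032]
shift in level target frame [ 0.009 -0.029 -0.013]
```

```bash
python3 -m creep '[{"dx":0.2,"dy":0,"dz":0,"rx":0,"ry":0.03,"rz":0.03,"fingers":1},{"dx":0.2,"dy":0,"dz":0,"rx":0,"ry":0,"rz":0,"fingers":1},{"dx":0.3,"dy":0,"dz":0,"rx":0,"ry":0,"rz":0,"fingers":1},{"dx":0.3,"dy":0,"dz":0,"rx":0,"ry":0,"rz":0,"fingers":1},{"dx":0.3,"dy":0,"dz":0,"rx":0,"ry":0,"rz":0,"fingers":1},{"dx":0.1,"dy":0,"dz":0,"rx":0,"ry":0,"rz":0,"fingers":1},{"dx":0,"dy":0,"dz":0,"rx":0,"ry":0,"rz":0,"fingers":1}]' 50;python3 plan.py 0.538 -0.288 0.154 6.5
python3 - <<'E'
from h import *
d=cam('wrist'); crop(d,'w11',130,100,220,180,3); np.savez('pics/w11.npz',**d)
s=cam('scene'); crop(s,'s11',270,80,130,130,4)
E
```

```text
time_s: 16.17
eef_pos: [0.5392, -0.2886, 0.1547]
orientation: [-0.041, 0.705, 0.039, 0.707]
ft_force: [-0.5, 0.8, -0.9]
grip_width: 0.0157
t 16.1667 pos [ 0.539 -0.289  0.155] z [0.994 0.113 0.002] x [ 0.002 -0.002 -1.   ] yaw 6.512362592481747 F [-0.465  0.849 -0.864] w 0.015711859943996636 q [-0.633  0.324  1.502 -0.     1.312 -0.746]
shift cm [ 0.069  0.07  -0.112] turn [0.002 0.016 0.02 ]
shift in level target frame [ 0.069  0.07  -0.112]
```

View pics/w11.png

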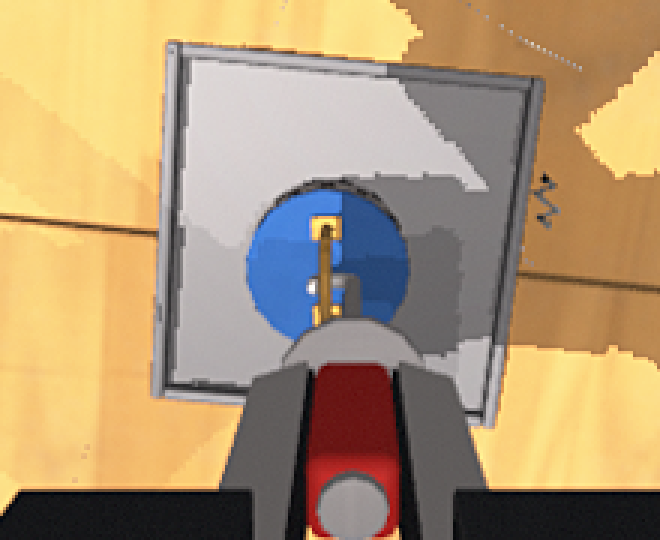

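View pics/s11.png

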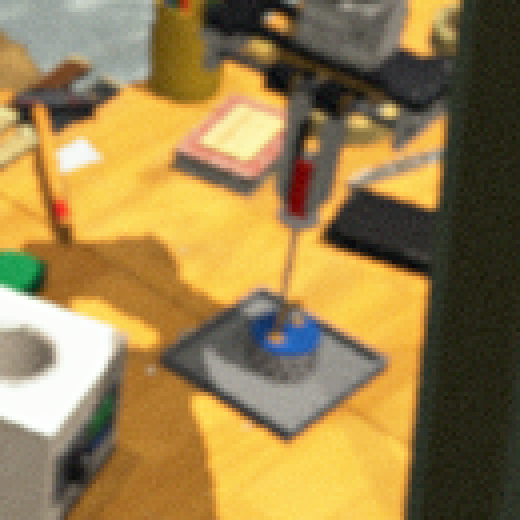

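The canister stands upright in the tray, and the J now sits below the bail arch. Withdrawing along +z of the tool.

```bash
python3 -m creep '[{"dx":0,"dy":0,"dz":0.4,"rx":0,"ry":0,"rz":0,"fingers":1},{"dx":0,"dy":0,"dz":0.5,"rx":0,"ry":0,"rz":0,"fingers":1},{"dx":0,"dy":0,"dz":0.5,"rx":0,"ry":0,"rz":0,"fingers":1},{"dx":0,"dy":0,"dz":0.4,"rx":0,"ry":0,"rz":0,"fingers":1},{"dx":0,"dy":0,"dz":0,"rx":0,"ry":0,"rz":0,"fingers":1}]' 50;python3 plan.py 0.558 -0.285 0.154 6.5
python3 - <<'E'
from h import *
d=cam('wrist'); crop(d,'w12',130,100,220,180,3)
E
```

```text
time_s: 16.68
eef_pos: [0.5597, -0.2867, 0.1558]
orientation: [-0.041, 0.705, 0.039, 0.707]
ft_force: [0.1, 0.4, -1.0]
grip_width: 0.0157
t 16.6833 pos [ 0.56  -0.287  0.156] z [0.994 0.113 0.004] x [ 0.004 -0.003 -1.   ] yaw 6.501537049027937 F [ 0.115  0.398 -1.018] w 0.015678306907915097 q [-0.611  0.357  1.457 -0.     1.323 -0.724]
shift cm [ 0.18   0.185 -0.147] turn [0.    0.034 0.032]
shift in level target frame [ 0.181  0.184 -0.146]
```

View pics/w12.png

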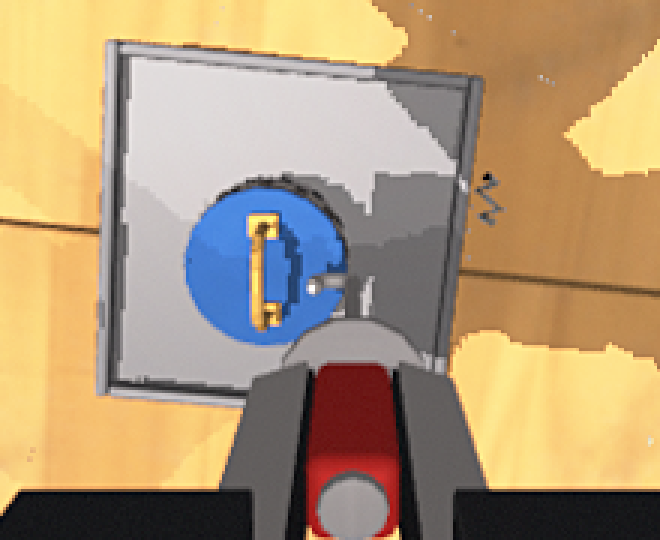

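The hook is fully clear of the bail: tip at (312,285), bail at column 260. Lifting off and returning to the rack.

```bash
python3 -m creep '[{"dx":-0.7,"dy":0,"dz":0.1,"rx":0,"ry":0.03,"rz":0.03,"fingers":1},{"dx":-1.5,"dy":0,"dz":0.1,"rx":0,"ry":0,"rz":0,"fingers":1},{"dx":-2,"dy":0,"dz":0,"rx":0,"ry":0,"rz":0,"fingers":1},{"dx":-2.5,"dy":0,"dz":0,"rx":0,"ry":0,"rz":0,"fingers":1},{"dx":-2.5,"dy":0,"dz":0,"rx":0,"ry":0,"rz":0,"fingers":1},{"dx":-2.5,"dy":0,"dz":0,"rx":0,"ry":0,"rz":0,"fingers":1},{"dx":-1.5,"dy":0,"dz":0,"rx":0,"ry":0,"rz":0,"fingers":1},{"dx":0,"dy":0.5,"dz":0,"rx":0,"ry":0,"rz":0,"fingers":1}]' 50;python3 plan.py 0.4872 0.2457 0.29 -5
```

```text
time_s: 17.4
eef_pos: [0.5596, -0.281, 0.2937]
orientation: [-0.038, 0.708, 0.041, 0.704]
ft_force: [-0.6, 0.2, 0.3]
grip_width: 0.0154
t 17.4 pos [ 0.56  -0.281  0.294] z [ 0.994  0.113 -0.006] x [-0.006  0.004 -1.   ] yaw 6.461715493356009 F [-0.597  0.228  0.31 ] w 0.015412937362020204 q [-0.603  0.271  1.283 -0.001  1.595 -0.716]
shift cm [ 0.609 53.147 -1.263] turn [ 1.91  -0.06  -0.035]
shift in level target frame [  0.372  51.838 -11.801]
```

```bash
python3 -m creep '[{"dx":0,"dy":2,"dz":0,"rx":0.2,"ry":-0.06,"rz":-0.04,"fingers":1},{"dx":0,"dy":3.3,"dz":0,"rx":0.3,"ry":0,"rz":0,"fingers":1},{"dx":0,"dy":3.6,"dz":-0.1,"rx":0.3,"ry":0,"rz":0,"fingers":1},{"dx":0,"dy":3.6,"dz":-0.2,"rx":0.3,"ry":0,"rz":0,"fingers":1},{"dx":0,"dy":3.6,"dz":-0.4,"rx":0.3,"ry":0,"rz":0,"fingers":1},{"dx":0,"dy":3.6,"dz":-0.5,"rx":0.3,"ry":0,"rz":0,"fingers":1},{"dx":0,"dy":3.6,"dz":-0.6,"rx":0.2,"ry":0,"rz":0,"fingers":1},{"dx":0,"dy":3.6,"dz":-0.7,"rx":0,"ry":0,"rz":0,"fingers":1},{"dx":0,"dy":3.6,"dz":-0.7,"rx":0,"ry":0,"rz":0,"fingers":1}]' 50;python3 plan.py 0.4872 0.2457 0.29 -5
```

```text
time_s: 18.15
eef_pos: [0.5269, 0.0325, 0.2886]
orientation: [0.039, 0.707, -0.04, 0.705]
ft_force: [-0.5, -0.1, -1.3]
grip_width: 0.0154
t 18.15 pos [0.527 0.032 0.289] z [ 0.994 -0.111 -0.003] x [-0.003 -0.001 -1.   ] yaw -6.349833767552311 F [-0.453 -0.102 -1.339] w 0.01543814615407442 q [-0.102  0.055  1.541 -0.001  1.549  0.009]
shift cm [-0.144 20.753 -6.301] turn [-0.225 -0.032  0.013]
shift in level target frame [-0.135 20.896 -5.81 ]
```

```bash
python3 -m creep '[{"dx":0,"dy":3.3,"dz":-1,"rx":-0.2,"ry":-0.03,"rz":0,"fingers":1},{"dx":0,"dy":3.3,"dz":-1,"rx":0,"ry":0,"rz":0,"fingers":1},{"dx":0,"dy":3.3,"dz":-1,"rx":0,"ry":0,"rz":0,"fingers":1},{"dx":0,"dy":3,"dz":-0.9,"rx":0,"ry":0,"rz":0,"fingers":1},{"dx":0,"dy":2,"dz":-0.6,"rx":0,"ry":0,"rz":0,"fingers":1},{"dx":0,"dy":1,"dz":-0.4,"rx":0,"ry":0,"rz":0,"fingers":1},{"dx":0,"dy":0,"dz":0,"rx":0,"ry":0,"rz":0,"fingers":1},{"dx":0,"dy":0,"dz":0,"rx":0,"ry":0,"rz":0,"fingers":1}]' 50;python3 plan.py 0.4872 0.2457 0.27 -5
```

```text
time_s: 18.82
eef_pos: [0.4809, 0.2122, 0.2818]
orientation: [0.027, 0.711, -0.027, 0.702]
ft_force: [0.3, 0.7, -0.4]
grip_width: 0.0154
t 18.8167 pos [0.481 0.212 0.282] z [ 0.997 -0.076 -0.012] x [-0.012  0.001 -1.   ] yaw -4.36929569359707 F [ 0.32   0.665 -0.372] w 0.015394121858693372 q [0.249 0.059 1.551 0.004 1.544 0.325]
shift cm [1.177 3.384 0.39 ] turn [ 0.105 -0.115  0.003]
shift in level target frame [1.182 3.388 0.338]
```

```bash
python3 -m creep '[{"dx":0,"dy":1.5,"dz":0.2,"rx":0.1,"ry":-0.11,"rz":0,"fingers":1},{"dx":0,"dy":1.4,"dz":0.2,"rx":0,"ry":0,"rz":0,"fingers":1},{"dx":0,"dy":0.4,"dz":0,"rx":0,"ry":0,"rz":0,"fingers":1},{"dx":0,"dy":0,"dz":0,"rx":0,"ry":0,"rz":0,"fingers":1}]' 50;python3 plan.py 0.4872 0.2457 0.25 -5
```

```text
time_s: 19.15
eef_pos: [0.4878, 0.2429, 0.2801]
orientation: [0.031, 0.707, -0.033, 0.705]
ft_force: [0.6, -0.3, 0.3]
grip_width: 0.016
t 19.15 pos [0.488 0.243 0.28 ] z [ 0.996 -0.09  -0.003] x [-0.003 -0.003 -1.   ] yaw -5.192067744386919 F [ 0.553 -0.319  0.28 ] w 0.01595416991567305 q [ 0.304  0.097  1.513 -0.002  1.535  0.395]
shift cm [ 3.01   0.283 -0.077] turn [-0.032 -0.025  0.031]
shift in level target frame [ 3.01   0.273 -0.084]
```

```bash
python3 -m creep '[{"dx":0.7,"dy":0.28,"dz":-0.08,"rx":-0.03,"ry":-0.03,"rz":0.03,"fingers":1},{"dx":0.9,"dy":0.05,"dz":0,"rx":0,"ry":0,"rz":0,"fingers":1},{"dx":0.7,"dy":0,"dz":0,"rx":0,"ry":0,"rz":0,"fingers":1},{"dx":0,"dy":0,"dz":0,"rx":0,"ry":0,"rz":0,"fingers":1}]' 50;python3 plan.py 0.4872 0.2457 0.1365 -5
python3 - <<'E'
from h import *
d=cam('wrist'); crop(d,'w13',150,100,200,180,4)
E
```

```text
time_s: 19.48
eef_pos: [0.4879, 0.2441, 0.2543]
orientation: [0.031, 0.706, -0.032, 0.706]
ft_force: [-1.3, -0.2, -1.2]
grip_width: 0.0156
t 19.4833 pos [0.488 0.244 0.254] z [ 0.996 -0.089  0.   ] x [-0.    -0.002 -1.   ] yaw -5.122051021154996 F [-1.346 -0.235 -1.233] w 0.015629876013994442 q [ 0.306  0.11   1.551 -0.001  1.481  0.396]
shift cm [11.784  0.169 -0.084] turn [-0.02   0.     0.015]
shift in level target frame [11.784  0.15  -0.084]
```

View pics/w13.png

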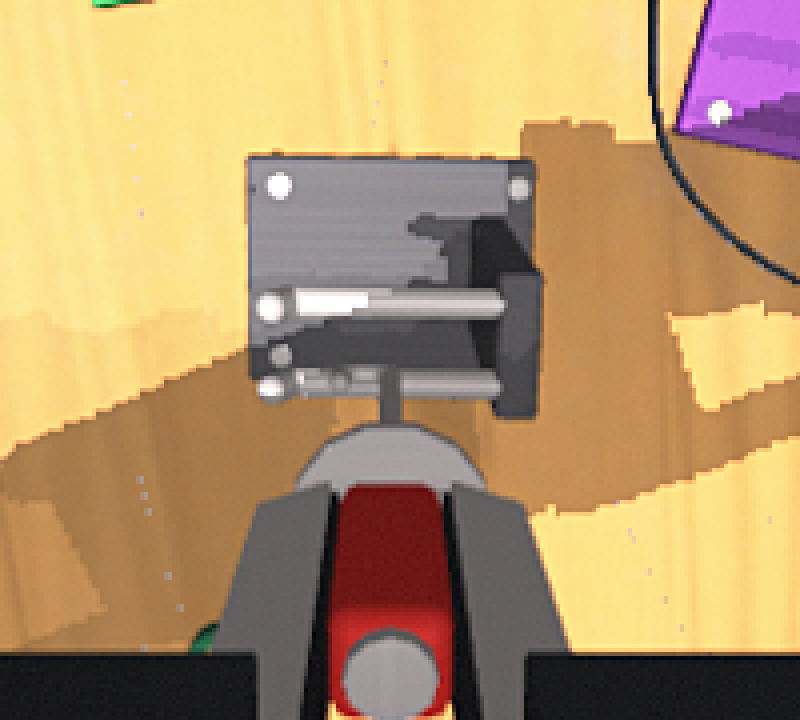

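```bash
python3 - <<'E'
from h import *
d=cam('wrist'); print(onz(d,[(247.5,175.5),(247.5,195.7)],.120)); print('J tip',onz(d,[(235,194.7)],.1543),'shank at',onz(d,[(247.3,194.0)],.147)); print(arm.read_state()['eef_pos'])
print('prong ends',onz(d,[(217.5,176.5),(217.5,196.7)],.13))
print('post front top',onz(d,[(150+500/4,168),],.122))
E
```

```text
[[0.49052482 0.25491343 0.12      ]
 [0.48858393 0.23317333 0.12      ]]
J tip [[0.4777119  0.24431767 0.1543    ]] shank at [[0.4891787  0.24206736 0.147     ]]
[0.48846786 0.24440929 0.25567965]
prong ends [[0.46038242 0.25855243 0.13      ]
 [0.45797691 0.23751774 0.13      ]]
post front top [[0.51948708 0.26061315 0.122     ]]
```

The prong midline is at y≈0.244 and the J and shank at y≈0.243, so they are aligned. Lowering onto the prongs.

```bash
python3 -m creep '[{"dx":0.6,"dy":0.05,"dz":-0.08,"rx":0,"ry":0,"rz":0,"fingers":1},{"dx":1.2,"dy":0,"dz":0,"rx":0,"ry":0,"rz":0,"fingers":1},{"dx":1.5,"dy":0,"dz":0,"rx":0,"ry":0,"rz":0,"fingers":1},{"dx":1.5,"dy":0,"dz":0,"rx":0,"ry":0,"rz":0,"fingers":1},{"dx":1.5,"dy":0,"dz":0,"rx":0,"ry":0,"rz":0,"fingers":1},{"dx":1.2,"dy":0,"dz":0,"rx":0,"ry":0,"rz":0,"fingers":1},{"dx":0.8,"dy":0,"dz":0,"rx":0,"ry":0,"rz":0,"fingers":1},{"dx":0.4,"dy":0,"dz":0,"rx":0,"ry":0,"rz":0,"fingers":1},{"dx":0,"dy":0,"dz":0,"rx":0,"ry":0,"rz":0,"fingers":1}]' 50;python3 plan.py 0.4872 0.2455 0.1355 -5
```

```text
time_s: 20.33
eef_pos: [0.4883, 0.2444, 0.162]
orientation: [0.032, 0.705, -0.032, 0.708]
ft_force: [-0.5, -0.9, -0.3]
grip_width: 0.0156
t 20.3333 pos [0.488 0.244 0.162] z [ 0.996 -0.09   0.004] x [ 0.004 -0.    -1.   ] yaw -5.159908388066306 F [-0.511 -0.875 -0.267] w 0.015605257946462319 q [ 0.307  0.183  1.663 -0.002  1.292  0.397]
shift cm [ 2.653  0.095 -0.132] turn [-0.027  0.042 -0.001]
shift in level target frame [ 2.654  0.095 -0.12 ]
```

```bash
python3 -m creep '[{"dx":0.6,"dy":0.1,"dz":-0.12,"rx":-0.03,"ry":0.04,"rz":0,"fingers":1},{"dx":0.6,"dy":0,"dz":0,"rx":0,"ry":0,"rz":0,"fingers":1},{"dx":0.6,"dy":0,"dz":0,"rx":0,"ry":0,"rz":0,"fingers":1},{"dx":0.4,"dy":0,"dz":0,"rx":0,"ry":0,"rz":0,"fingers":1},{"dx":0.2,"dy":0,"dz":0,"rx":0,"ry":0,"rz":0,"fingers":1},{"dx":0.1,"dy":0,"dz":0,"rx":0,"ry":0,"rz":0,"fingers":1},{"dx":0,"dy":0,"dz":0,"rx":0,"ry":0,"rz":0,"fingers":1}]' 50;python3 plan.py 0.4872 0.2455 0.135 -5
python3 - <<'E'
from h import *
d=cam('wrist'); crop(d,'w14',150,120,200,180,4)
E
```

```text
time_s: 20.92
eef_pos: [0.489, 0.2464, 0.1366]
orientation: [0.031, 0.705, -0.03, 0.708]
ft_force: [0.1, 0.4, -0.4]
grip_width: 0.0158
t 20.9167 pos [0.489 0.246 0.137] z [ 0.996 -0.086  0.004] x [ 0.004  0.002 -1.   ] yaw -4.9511662574625825 F [ 0.091  0.401 -0.445] w 0.015786437735577148 q [0.308 0.212 1.684 0.    1.241 0.395]
shift cm [ 0.158 -0.1   -0.17 ] turn [ 0.008  0.039 -0.018]
shift in level target frame [ 0.159 -0.1   -0.169]
```

View pics/w14.png

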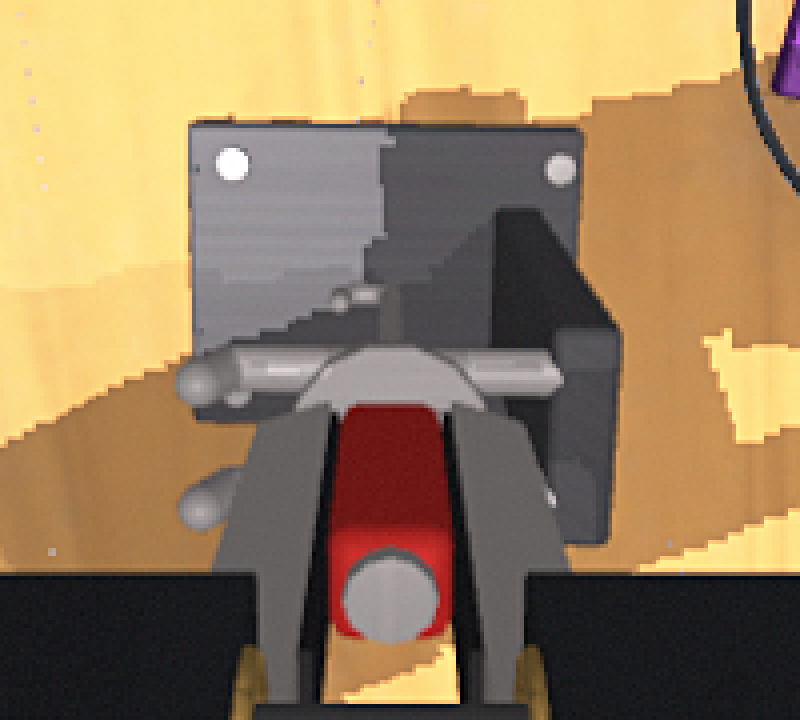

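Almost the same as the view at the grasp, shifted about 2 mm in +x and 1.5 mm high. Correcting and seating it.

```bash
python3 -m creep '[{"dx":0.12,"dy":-0.08,"dz":-0.17,"rx":0,"ry":0.04,"rz":-0.02,"fingers":1},{"dx":0.1,"dy":0,"dz":0,"rx":0,"ry":0,"rz":0,"fingers":1},{"dx":0.1,"dy":0,"dz":0,"rx":0,"ry":0,"rz":0,"fingers":1},{"dx":0,"dy":0,"dz":0,"rx":0,"ry":0,"rz":0,"fingers":1}]' 50;python3 plan.py 0.4872 0.2455 0.1349 -5
```

```text
time_s: 21.3
eef_pos: [0.4882, 0.246, 0.1352]
orientation: [0.031, 0.706, -0.03, 0.707]
ft_force: [-0.5, 0.8, -0.6]
grip_width: 0.0156
t 21.3 pos [0.488 0.246 0.135] z [ 0.996 -0.086  0.002] x [ 0.002  0.    -1.   ] yaw -4.950738864134135 F [-0.541  0.794 -0.626] w 0.015579473723740304 q [ 0.309  0.214  1.686 -0.     1.24   0.395]
shift cm [ 0.025 -0.055 -0.094] turn [ 0.008  0.021 -0.006]
shift in level target frame [ 0.025 -0.055 -0.093]
```

```bash
python3 -m creep '[{"dx":0.1,"dy":-0.05,"dz":-0.12,"rx":0,"ry":0.02,"rz":0,"fingers":1},{"dx":0.1,"dy":0,"dz":0,"rx":0,"ry":0,"rz":0,"fingers":1},{"dx":0,"dy":0,"dz":0,"rx":0,"ry":0,"rz":0,"fingers":0.8},{"dx":0,"dy":0,"dz":0,"rx":0,"ry":0,"rz":0,"fingers":0.7},{"dx":0,"dy":0,"dz":0,"rx":0,"ry":0,"rz":0,"fingers":0.5},{"dx":0,"dy":0,"dz":0,"rx":0,"ry":0,"rz":0,"fingers":0.3},{"dx":0,"dy":0,"dz":0,"rx":0,"ry":0,"rz":0,"fingers":0.3},{"dx":0,"dy":0,"dz":0,"rx":0,"ry":0,"rz":0,"fingers":0.3}]' 50;python3 plan.py 0.4872 0.2455 0.1349 -5
```

```text
time_s: 21.97
eef_pos: [0.4879, 0.2459, 0.1345]
orientation: [0.031, 0.705, -0.03, 0.707]
ft_force: [0.5, 0.1, -0.0]
grip_width: 0.0484
t 21.9667 pos [0.488 0.246 0.134] z [ 0.996 -0.086  0.003] x [ 0.003  0.002 -1.   ] yaw -4.951065548224443 F [ 0.488  0.092 -0.014] w 0.04835993874108304 q [0.308 0.213 1.688 0.001 1.237 0.394]
shift cm [-0.042 -0.045 -0.064] turn [ 0.008  0.025 -0.018]
shift in level target frame [-0.041 -0.045 -0.064]
```

```bash
python3 -m creep '[{"dx":-0.3,"dy":0,"dz":0,"rx":0,"ry":0,"rz":0,"fingers":0.2},{"dx":-1,"dy":0,"dz":0,"rx":0,"ry":0,"rz":0,"fingers":0.1},{"dx":-1.5,"dy":0,"dz":0,"rx":0,"ry":0,"rz":0,"fingers":0},{"dx":-2,"dy":0,"dz":0,"rx":0,"ry":0,"rz":0,"fingers":0},{"dx":-2,"dy":0,"dz":0,"rx":0,"ry":0,"rz":0,"fingers":0},{"dx":-2,"dy":0,"dz":0,"rx":0,"ry":0,"rz":0,"fingers":0},{"dx":-2,"dy":-2,"dz":0,"rx":0,"ry":0,"rz":0,"fingers":0},{"dx":-1,"dy":-3,"dz":0,"rx":0,"ry":0,"rz":0,"fingers":0},{"dx":0,"dy":-2,"dz":0,"rx":0,"ry":0,"rz":0,"fingers":0},{"dx":0,"dy":0,"dz":0,"rx":0,"ry":0,"rz":0,"fingers":0}]' 10;python3 plan.py
python3 - <<'E'
from h import *
d=cam('wrist'); crop(d,'w15',150,50,200,180,4)
t=cam('top'); s=cam('scene'); crop(t,'t15',150,150,240,110,3); crop(s,'s15',150,130,240,190,3)
E
```

```text
time_s: 22.8
eef_pos: [0.4815, 0.1747, 0.2639]
orientation: [0.029, 0.704, -0.029, 0.709]
ft_force: [0.1, 0.6, 0.4]
grip_width: 0.0939
t 22.8 pos [0.481 0.175 0.264] z [ 0.997 -0.082  0.006] x [ 0.006  0.001 -1.   ] yaw -4.708029187630193 F [0.145 0.602 0.355] w 0.09388993551074479 q [ 0.179  0.026  1.621 -0.     1.489  0.261]
```

View pics/w15.png

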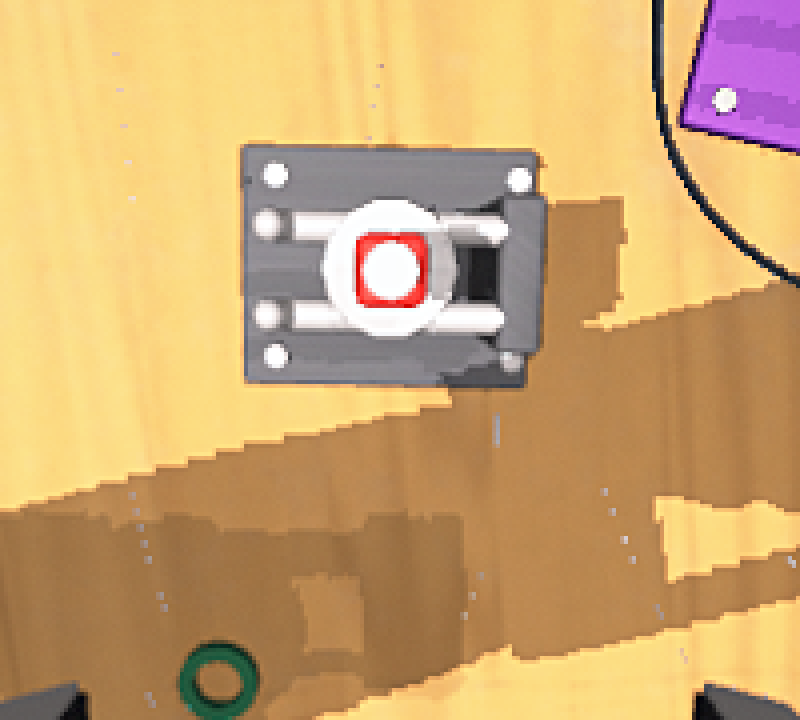

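View pics/t15.png

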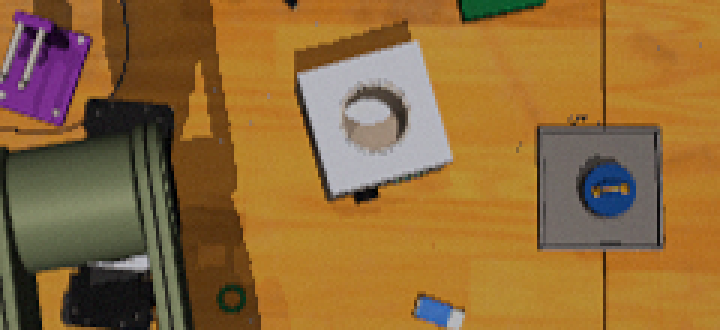

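View pics/s15.png

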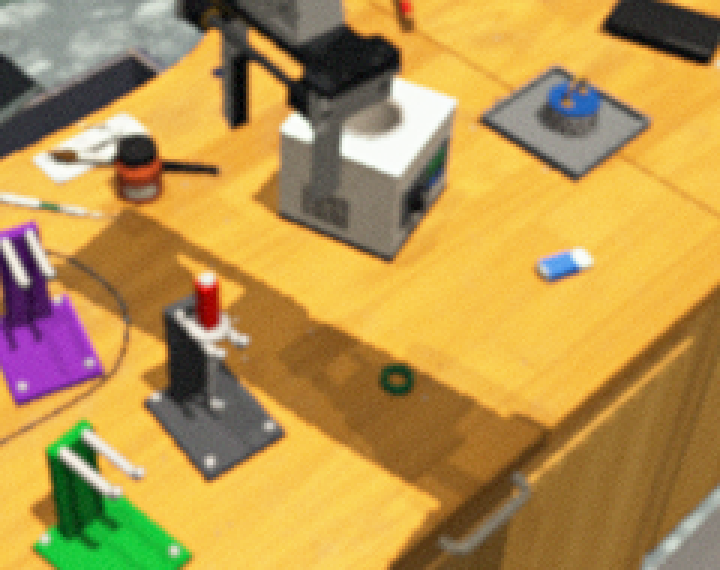

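The hook hangs upright and centred on the prongs: collar at wrist-crop (390,268), prongs at rows 228 and 318. The canister stands upright inside the tray at top-crop (608,188), the well is empty, and the jar, ring and eraser look unmoved. The gripper is clear, so I'm handing in.

```bash
python3 -c "
from cell import ticket
print(ticket.job_done())"
```

```text
the job is handed in; nothing more can be done
None
```

The job is done and handed in at about 23 s of the 64 s allowed. I took the red-handled hook off the dark rack and caught the canister's bail inside the well. I drew the canister up, stood it in the grey tray, unhooked it and hung the hook back on its rack.

- **Final checks:** The last wrist, top and scene pictures show the canister upright inside the tray and the well empty. The hook hangs upright with its collar across both prongs, and the gripper is open and clear. The eraser, wax ring and powder jar look unmoved. The wax block is only partly in the last pictures, and nothing went near it.
- **Forces:** The wrist force readings taken between moves stayed under 4 N. The gripper touched only the hook's handle.
- **Disagreements:** The top camera put the canister 3–5 mm from where two wrist views agreed, so I used the wrist views. When I released the hook it was within about 1 mm of where I had gripped it. No check failed.

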